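Lock the sample shuttle and load it

ROBOT

A 6-joint arm with a two-finger parallel gripper is mounted at the origin on a cart in front of the work surface, level with it; the furniture and walls round the work are solid. World frame = base frame: x ahead of the robot, y to its left, z up, the work surface at z = 0. Lengths are in m, angles in rad, forces in N, time in s.
With the tool pointing down it reaches from about 0.225 to 0.875 m from the base axis. Payload 3.4 kg.
Tool frame: the origin (TCP) lies between the finger pads; the fingertips stand 19 mm ahead of it and the grasp point (between the pads) is the TCP; z points along the fingers, y is the direction in which the jaws open and shut (so a half turn about z gives the same grasp; the last joint's range is limited). The gripper opens to 85 mm and grips with 20 to 120 N. Pads are 22 mm wide; open, the fingers measure 114 mm over their backs; the gripper's body (76 mm by 85 mm) begins 54 mm behind the grasp point. The pads swing forward as they close: fully open they stand 13 mm farther back than shut.
Start: joints at [1.21, 0.276, 1.505, -0, 1.361, -0.121], TCP at [0.137, 0.559, 0.25] pointing down, gripper open.
Joint ranges: [-2.89, 2.89], [-0.75, 2.08], [0.22, 2.7], [-1.18, 4.32], [0.11, 2.71], [-2.7, 2.7]. Speed limits (rad/s): [2.57, 2.57, 3.14, 3.14, 3.14, 3.14].

INTERFACE

Orientations are given as a unit quaternion [w, x, y, z].
In Python, from rig import r, optics gives the robot as it stands. Calls block until the motion is done:
- r.movep(position, orientation): joint-space move of the TCP to a pose.
- r.line_to(position, feed=0.15, ori=None, stop_force=None): straight line of the TCP; ori=None keeps the orientation; feed is the mean speed in m/s. With stop_force (N) it stops when the force on the tool has changed by that much, and returns True; else False.
- r.move_joints(angles): joint-space move.
- r.gripper_to(opening, newtons=None): finger opening in m; newtons is the grip in N (None keeps the last); returns when the fingers have stopped.
- r.hold(seconds).
- r.inverse_kinematics(position, orientation): joint angles nearest the present ones, or None.
- r.sense(): the state.
- optics.capture(name): name is "side" or "top" or "wrist"; returns a dict with "img" (384x512x3 uint8, red, green, blue), "mtx" (3x3 intrinsics, pixels), "pose" (4x4, takes a point from camera to world coordinates). Camera axes: x right, y down, z forward; pixel columns grow to the right and rows downward; lengths in m; the calibration is good to about 2 mm. A picture is of the moment at which its call begins. There is no depth.
A pose or a line that the arm cannot do raises r.IKError and nothing moves.
- r.close_job(): hands the job in, once; it reports no verdict.
The state is a dict: "t": time; "qpos": joint angles; "qd": joint speeds; "joint_torque": joint torques, N m; "ee_pos": TCP position; "orientation": TCP orientation; "ft_force": force on the tool from outside, world axes, zero at the start; "ft_torque": the same for the moment, N m; "opening": finger opening in m.
Only numpy, scipy, OpenCV 4.12 (cv2) and the standard library are available. Lean on these libraries where they do the work, as an engineer would, in place of code of your own. Each camera call takes 0.05 s, during which the arm holds its last target.

TASK

Lock the sample shuttle and load it: fold up the crank handle, crank the shuttle along until the eye of its lug lines up inside the yoke, then drop the long pin fully home through both ears and the eye. Finish with the crank handle folded flat again and every steel check weight standing upright in a pocket of the shuttle, one to a pocket; leave the clear glass bottle and the glass stopper at the left where they are.

Things in the scene. Friction and masses are not known exactly. Their poses are not given: they have to be found in the camera images.
- rig: fixed bench rig: aluminium base plate 150 x 320 x 8 mm, guide rods along its own y, grey gearbox 96 x 58 mm with its top at z = 50 mm carrying a crank. Origin on the bench under the middle of the rods; its x points away from the robot (about), y along the rods. The plate spans x -106 to 44, y -130 to 190 mm of this frame. Its place and yaw (up to 0.12 rad) differ from start to start
- shuttle (a joint): travel of the shuttle along the rig's +y, m, 0 = mid; -0.042 to 0.042. Driven by the crank through a screw: 20 mm a full turn; shuttle = 0.0031831 x crank (rad). White open tray 60 x 174 mm, 16 mm high, with three pockets side by side, and a steel lug plate reaching toward the robot. It stays where it is left
- lug_eye (a point): centre of the eye, a vertical 15 mm hole in the 30 mm wide, 8 mm thick horizontal lug plate of the shuttle, 42 mm above the bench, 72 mm in front (-x of the rig) of the tray's middle; the plate lies mid-way between the yoke's ears (z 34 to 50 mm is the gap) and passes freely between them
- crank (a joint): crank angle, rad, counter-clockwise seen from above is positive and drives the shuttle toward the rig's +y (away from the yoke or toward it, depending on which side the yoke stands); limits -13.2 to 13.2; friction about 0.03 N m, it stays where it is left
- crank_axis (a point): point on the crank's vertical axis, 68 mm above the bench; the arm under it is 10 mm wide, its top 68 mm high
- crank_handle (a joint): fold angle of the crank handle, rad: 0 = folded flat along the arm pointing back over the crank axis, 1.57 = upright (stop), ready for turning. Friction 0.05 N m: it stays at any angle
- handle_hinge (a point): pivot of the folding handle at the arm's outer end, 48 mm from the crank axis and 77 mm above the bench; its pivot line is level and square to the arm
- handle_tip (a point): free end of the handle, 54 mm from the pivot along the handle's middle line. The black sleeve, 14 mm in diameter, covers 12 to 54 mm from the pivot and spins freely about its own length, so it can be held fast while the crank goes round. Folded, its middle line is 77 mm above the bench (9 mm over the arm's top)
- yoke: fixed dark steel yoke, bolted on the rig's plate, either at +30 or at -30 mm of the rig's y. Two level ears 40 x 34 mm, 8 mm thick, tops at 58 and 34 mm above the bench, each with a vertical 13 mm hole; open toward the shuttle, closed by a post on the robot's side. Origin on the hole axis, at the plate's top (8 mm above the bench). On the other side stands only an empty foot, 6 mm high
- yoke_top (a point): centre of the hole in the upper ear's top face, 58 mm above the bench
- yoke_bottom (a point): centre of the hole in the lower ear's underside, 26 mm above the bench
- pin_holder: fixed white block 45 x 80 x 24 mm, origin under its middle; two blind holes 23 mm either side of the middle along its y, 20 mm deep, hold the two pins upright, heads up, in either order (they may lean by 0.05 rad)
- long_pin: steel pin, shank 10 mm diameter and 46 mm long with a 9 mm tapered nose; on it a shoulder 22 mm wide, 4 mm thick, then a round head 16 mm wide, total 82 mm. 60 g. Origin at the nose, z up along the pin to the head. It stands taller in the holder, shoulder 50 mm above the bench
- long_pin_shoulder (a point): underside of the long pin's shoulder, 46 mm from the nose; fully home it rests on the upper ear's top
- long_pin_head (a point): point on the axis in the long pin's 32 mm tall head, 26 mm above the shoulder's underside: grip here
- short_pin: as the long pin with the same head, but the shank is only 22 mm long: too short for the yoke. Origin at the nose
- weight0: squat steel check weight, all alike: body 44 mm wide, 22 mm high, narrow neck, then a round grip knob 20 mm wide from 32 to 50 mm up; 200 g, origin at the centre of its underside, z up; grip it by the knob, about 42 mm up. One to three of the three are present
- weight1: squat steel check weight, all alike: body 44 mm wide, 22 mm high, narrow neck, then a round grip knob 20 mm wide from 32 to 50 mm up; 200 g, origin at the centre of its underside, z up; grip it by the knob, about 42 mm up. One to three of the three are present
- weight2: squat steel check weight, all alike: body 44 mm wide, 22 mm high, narrow neck, then a round grip knob 20 mm wide from 32 to 50 mm up; 200 g, origin at the centre of its underside, z up; grip it by the knob, about 42 mm up. One to three of the three are present
- pocket0 (a point): middle of the floor of pocket 0 of the shuttle, 38 mm above the bench (nearest the low-y end); each pocket is 52 x 52 mm (x by y) inside, walls 4 mm thick rising 12 mm over its floor. Moves with the shuttle
- pocket1 (a point): middle of the floor of pocket 1 of the shuttle, 38 mm above the bench (the middle one); each pocket is 52 x 52 mm (x by y) inside, walls 4 mm thick rising 12 mm over its floor. Moves with the shuttle
- pocket2 (a point): middle of the floor of pocket 2 of the shuttle, 38 mm above the bench (nearest the high-y end); each pocket is 52 x 52 mm (x by y) inside, walls 4 mm thick rising 12 mm over its floor. Moves with the shuttle
- clear_bottle: clear glass bottle 43 mm wide, 90 mm high, a bystander at the left; origin under its middle
- stopper: glass stopper 39 mm wide, 22 mm high, a bystander at the left; origin under its middle
Things that resemble listed ones, but are neither listed nor needed, are in the scene too. Leave any blue or red look-alike of the weight2 alone.

How it is judged:
By the outcome, as a careful person would: the job done as asked, in the order asked, and still so for the second after the job is handed in, with the robot touching nothing.
Of weight0, weight1, weight2 only 1 to 3 are there at a start; the rules pass over those that are not, and their reading is None.
At some moment in a run one of weight0, weight1, weight2 may be knocked a few centimetres aside while the robot is not near it.
It also fails if it takes over 210 s, if anything falls off the work surface, if the arm or the gripper's body presses on something with over 40 N, if the wrist force passes 120 N, or if a joint passes its speed limit or range.

## Working session

There is one attempt and no reset: what is moved stays moved. The work goes in short steps, each a Python script; the robot and the scene stay as the last script left them, time stands still between calls to the robot, and variables do not carry over. Pictures are saved under pics/ and viewed, and the job is handed in when it is done.

```bash
ls; mkdir -p pics; python3 - <<'E'
from rig import r, optics
import cv2
for n in ["side","top","wrist"]:
    c=optics.capture(n); cv2.imwrite(f"pics/a_{n}.png",cv2.resize(c["img"][:,:,::-1],None,fx=1.5,fy=1.5,interpolation=cv2.INTER_CUBIC)); print(n,c["mtx"].round(1).tolist(),c["pose"].round(3).tolist())
print(r.sense())
E
```

```text
pics
side [[402.6, 0.0, 252.9], [0.0, 402.6, 190.2], [0.0, 0.0, 1.0]] [[-0.909, -0.147, 0.391, 0.172], [-0.417, 0.338, -0.843, 0.917], [-0.008, -0.929, -0.369, 0.411], [0.0, 0.0, 0.0, 1.0]]
top [[351.3, 0.0, 253.9], [0.0, 351.3, 189.7], [0.0, 0.0, 1.0]] [[0.002, -0.992, 0.129, 0.392], [-1.0, -0.0, 0.013, 0.179], [-0.013, -0.129, -0.992, 0.927], [0.0, 0.0, 0.0, 1.0]]
wrist [[340.1, 0.0, 250.5], [0.0, 340.1, 190.5], [0.0, 0.0, 1.0]] [[0.238, 0.928, 0.288, 0.062], [0.971, -0.227, -0.072, 0.577], [-0.001, 0.297, -0.955, 0.374], [0.0, 0.0, 0.0, 1.0]]
{'t': 0.15, 'qpos': array([ 1.20998237e+00,  2.76411793e-01,  1.50583238e+00, -3.31088138e-07,
        1.36072325e+00, -1.20979780e-01]), 'qd': array([-0.00202413, -0.00112249, -0.00427485, -0.00163981, -0.00051074,
        0.00165597]), 'joint_torque': array([-1.41137252e-04, -4.17146659e+01, -2.46031255e+01, -3.78898776e-04,
        7.70334445e-03, -1.55188178e-05]), 'ee_pos': array([0.13644694, 0.55818964, 0.24966402]), 'orientation': array([-1.63834570e-04,  1.19629827e-01,  9.92818328e-01, -6.67574151e-04]), 'ft_force': array([-0.24117264, -0.34735185, -0.75058637]), 'ft_torque': array([0.01405191, 0.03064867, 0.023067  ]), 'opening': 0.08542516506416048}
```

View pics/a_top.png

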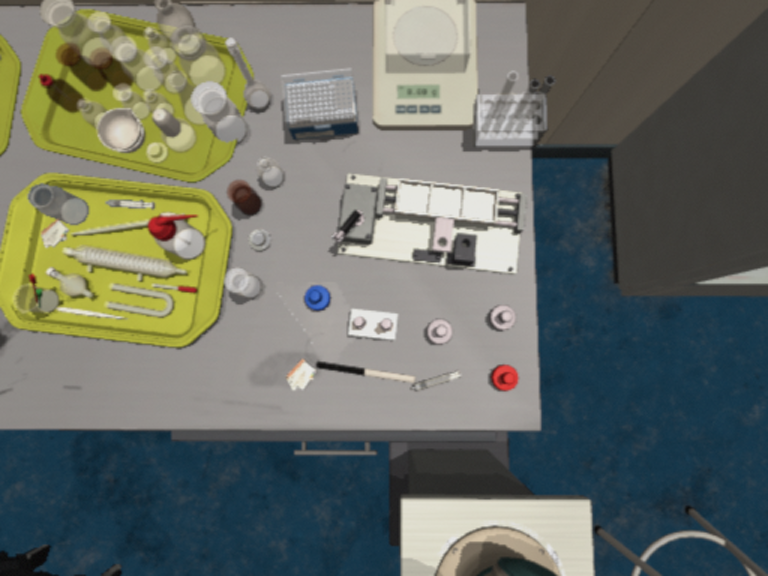

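View pics/a_side.png

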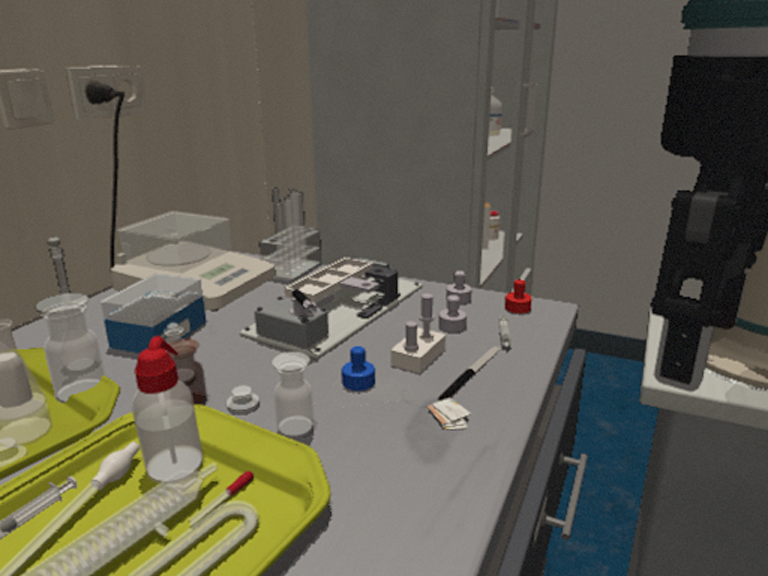

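View pics/a_wrist.png

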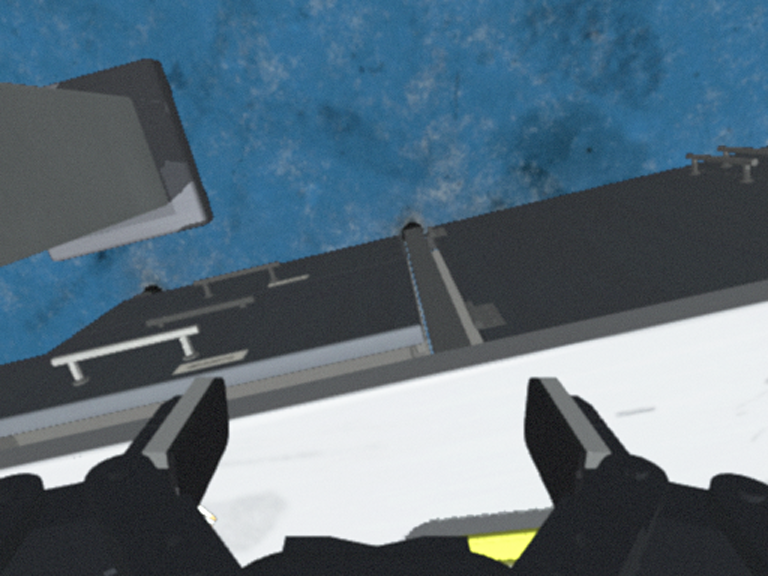

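```bash
cat > h.py <<'E'
import numpy as np, cv2
from rig import r, optics
from scipy.spatial.transform import Rotation as R
from scipy.optimize import least_squares
def ray(c,px):
    d=c["pose"][:3,:3]@np.linalg.inv(c["mtx"])@np.array([px[0],px[1],1.]); return c["pose"][:3,3],d
def on(c,px,z):
    o,d=ray(c,px); return (o+d*(z-o[2])/d[2])
def proj(c,p):
    p=np.atleast_2d(p); q=(p-c["pose"][:3,3])@c["pose"][:3,:3]; q=q@c["mtx"].T; return q[:,:2]/q[:,2:]
def save(name,c,crop=None,f=1.5,marks=[],):
    im=c["img"][:,:,::-1].copy(); x0,y0,x1,y1=crop or (0,0,512,384)
    im=cv2.resize(im[y0:y1,x0:x1],None,fx=f,fy=f,interpolation=cv2.INTER_CUBIC)
    for m in marks:
        u,v=(np.array(m[:2])-[x0,y0]+.5)*f; cv2.circle(im,(int(u),int(v)),3,(0,255,0),1)
    cv2.imwrite("pics/%s.png"%name,im)
def quat(yaw):  # tool down, tool y at world angle: yaw of tool x axis
    q=(R.from_euler('z',yaw)*R.from_euler('x',np.pi)).as_quat(); return [q[3],q[0],q[1],q[2]]
E
python3 - <<'E'
from h import *
c=optics.capture("top")
for n,p,z in [("c1",(346,175),.008),("c2",(522,190),.008),("c3",(517,272),.008),("c4",(337,253),.008),("wA",(439,329),.045),("wB",(502,315),.045),("blue",(317,296),.045),("red",(505,376),.045),("p1",(358,322),.06),("p2",(386,324),.06),("hA",(358,322),.05),("axis?",(355,218),.068),("lug",(443,236),.046),("yoke",(465,248),.058),("bott",(243,283),0),("stop",(260,240),.02)]:
    print(n,on(c,(p[0]/1.5-.17,p[1]/1.5-.17),z).round(4))
save("b_top",c,(215,105,365,265),5)
s=optics.capture("side"); save("b_side",s,(150,150,400,300),3.2)
E
```

```text
c1 [0.711  0.2548 0.008 ]
c2 [ 0.6822 -0.0614  0.008 ]
c3 [ 0.5335 -0.0478  0.008 ]
c4 [0.5677 0.2693 0.008 ]
wA [0.4317 0.0939 0.045 ]
wB [ 0.4552 -0.0115  0.045 ]
blue [0.487  0.2985 0.045 ]
red [ 0.3547 -0.0136  0.045 ]
p1 [0.4424 0.2282 0.06  ]
p2 [0.4391 0.1822 0.06  ]
hA [0.443  0.2288 0.05  ]
axis? [0.6156 0.234  0.068 ]
lug [0.5897 0.0852 0.046 ]
yoke [0.5664 0.05   0.058 ]
bott [0.5151 0.4369 0.    ]
stop [0.5887 0.4041 0.02  ]
```

View pics/b_top.png

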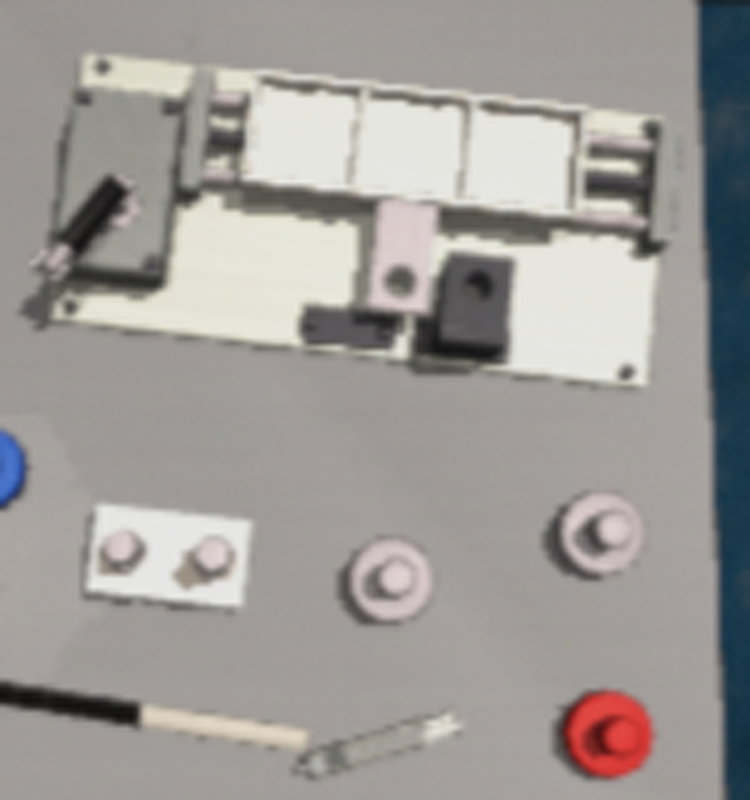

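View pics/b_side.png

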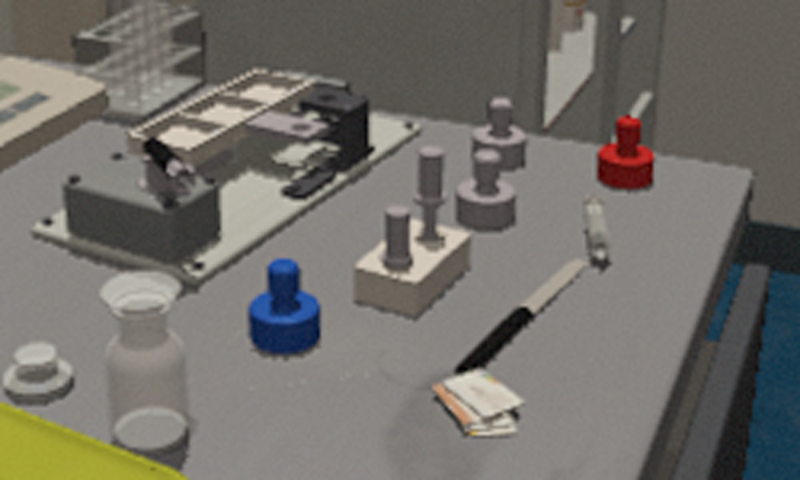

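```bash
python3 - <<'E'
from h import *
import pickle
out=[]
for i,(p,yaw) in enumerate([((0.60,0.19,0.25),np.pi-.1),((0.57,0.06,0.25),np.pi-.1),((0.44,0.17,.25),np.pi),((0.44,0.05,.25),np.pi)]):
    r.movep(p,quat(yaw)); r.hold(.3)
    c=optics.capture("wrist"); out.append(c); save(f"c_{i}",c)
    s=r.sense(); print(s["t"],s["qpos"].round(2),s["ee_pos"].round(4))
pickle.dump(out,open("c.pkl","wb"))
E
```

```text
2.725 [ 0.2   0.36  1.38  0.    1.4  -1.27] [0.5999 0.1904 0.25  ]
3.6667 [-0.02  0.27  1.51  0.    1.36 -1.49] [0.5702 0.0609 0.2498]
4.7333 [ 0.22  0.12  1.71 -0.    1.31 -1.35] [0.4408 0.1694 0.2497]
5.6333 [-0.04  0.08  1.76  0.    1.3  -1.61] [0.44   0.0508 0.25  ]
```

View pics/c_0.png

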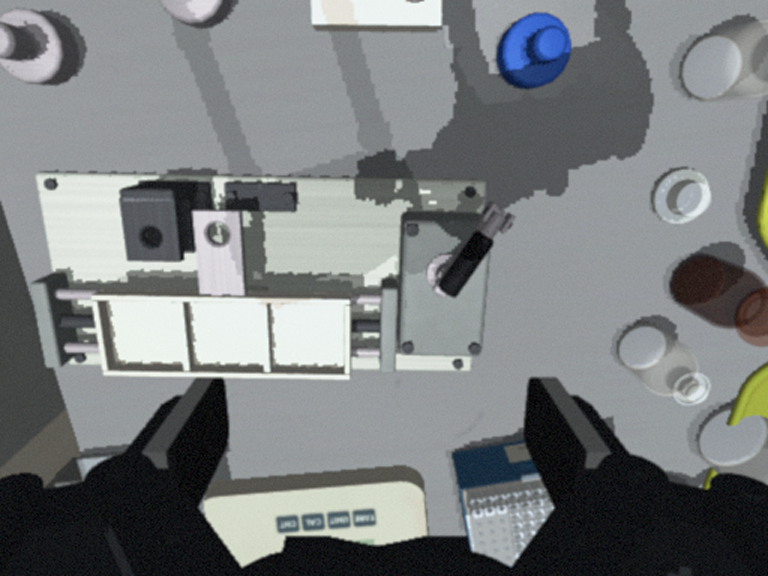

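View pics/c_1.png

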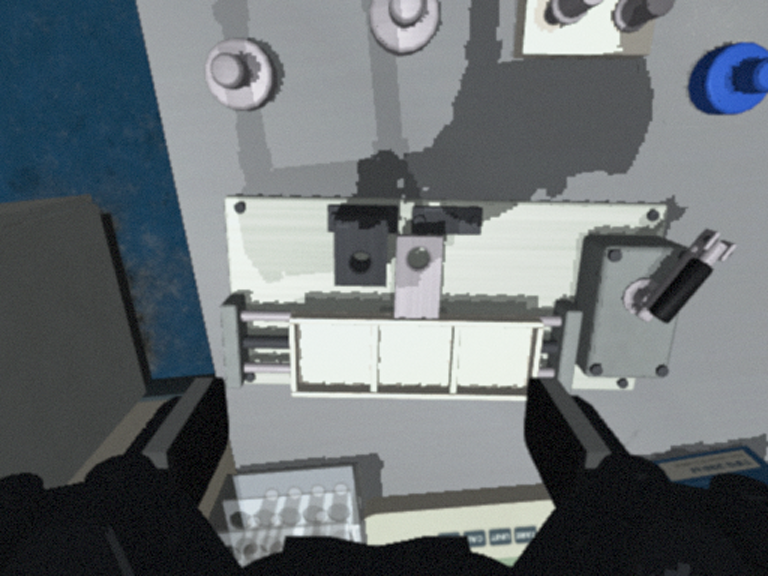

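View pics/c_2.png

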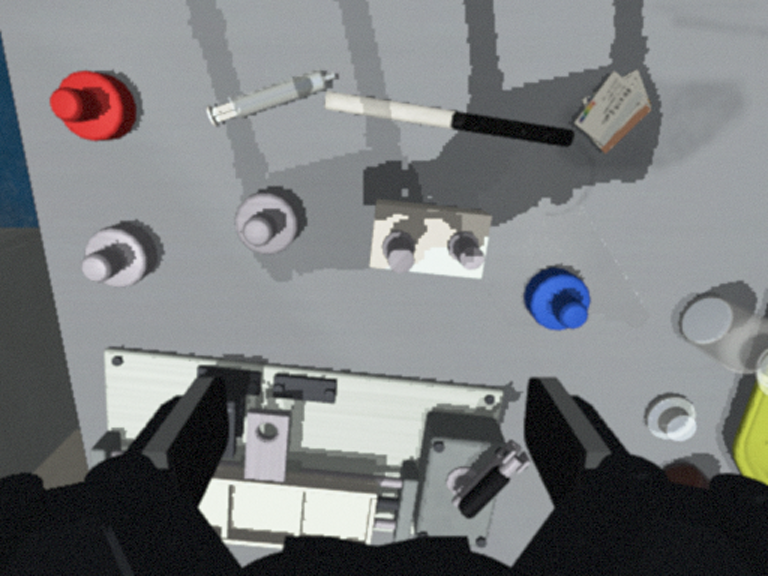

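View pics/c_3.png

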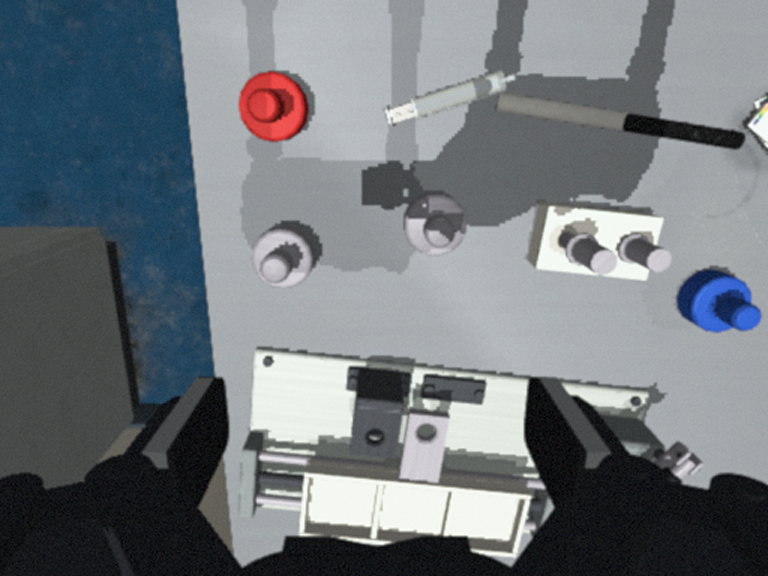

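```bash
python3 - <<'E'
from h import *
import pickle
C=pickle.load(open("c.pkl","rb"))
pts={"pc1":(.008,{0:(37,175),1:(226,197)}),"pc2":(.008,{0:(486,181),1:(672,205)}),"pc3":(.008,{0:(470,371),1:(632,389)}),
"eye":(.046,{0:(218,233),1:(419,258),2:(267,431),3:(427,431)}),"yoke":(.058,{0:(151,236),1:(361,261),3:(375,435)}),
"gb1":(.05,{0:(402,213),1:(591,236)}),"gb2":(.05,{0:(490,213),}),"gb3":(.05,{0:(484,355),1:(669,377)}),"gb4":(.05,{0:(399,355),1:(580,375)}),
"hub":(.055,{0:(440,273),1:(641,299)}),"sleeve_in":(.077,{0:(485,237),1:(697,264)}),"sleeve_end":(.077,{0:(449,290),1:(661,313)}),"hinge":(.077,{0:(497,216),1:(716,245)}),
"wA":(.05,{2:(258,231),3:(440,235)}),"wB":(.05,{2:(96,266),3:(273,268)}),"wAbase":(.0,{2:(268,223),3:(433,224)}),
"long":(.086,{2:(398,262),3:(602,262)}),"short":(.066,{2:(470,256),3:(656,259)}),
"tray1":(.05,{0:(93,296),1:(291,318)}),"tray2":(.05,{0:(350,296),1:(542,319)}),"tray3":(.05,{0:(350,378),1:(530,397)}),"tray4":(.05,{0:(104,375),1:(292,394)}),
"blue":(.05,{2:(573,314),3:(744,316)})}
for n,(z,d) in pts.items():
    ws=[on(C[i],(p[0]/1.5-.17,p[1]/1.5-.17),z) for i,p in d.items()]
    print(n,[w[:2].round(4).tolist() for w in ws])
E
```

```text
pc1 [[0.5323, -0.0419], [0.5311, -0.042]]
pc2 [[0.5679, 0.2723], [0.5683, 0.2747]]
pc3 [[0.7151, 0.2544], [0.7141, 0.2535]]
eye [[0.5793, 0.0895], [0.5795, 0.0892], [0.5788, 0.089], [0.5781, 0.0892]]
yoke [[0.575, 0.0511], [0.5747, 0.0514], [0.5736, 0.0508]]
gb1 [[0.5776, 0.2099], [0.5748, 0.2004]]
gb2 [[0.5832, 0.2656]]
gb3 [[0.6818, 0.2582], [0.682, 0.2577]]
gb4 [[0.6759, 0.1995], [0.6742, 0.1953]]
hub [[0.6182, 0.231], [0.6194, 0.2324]]
sleeve_in [[0.5922, 0.2566], [0.5917, 0.2534]]
sleeve_end [[0.623, 0.2335], [0.6213, 0.2339]]
hinge [[0.5804, 0.2641], [0.581, 0.2636]]
wA [[0.4285, 0.0939], [0.4302, 0.0926]]
wB [[0.4515, -0.0141], [0.4524, -0.0164]]
wAbase [[0.4323, 0.09], [0.4322, 0.0936]]
long [[0.4398, 0.1826], [0.4387, 0.1831]]
short [[0.4413, 0.2281], [0.442, 0.2256]]
tray1 [[0.6125, -0.0006], [0.6117, -0.0005]]
tray2 [[0.6296, 0.1705], [0.6292, 0.1688]]
tray3 [[0.6901, 0.1636], [0.6881, 0.1602]]
tray4 [[0.6706, -0.0083], [0.669, -0.0084]]
blue [[0.4858, 0.3029], [0.4858, 0.3009]]
```

```bash
python3 - <<'E'
from h import *
import pickle
out=[]
for i,(p,yaw) in enumerate([((0.63,0.24,0.16),np.pi-.108),((0.61,0.22,0.16),np.pi/2-.108)]):
    r.movep(p,quat(yaw)); r.hold(.3)
    c=optics.capture("wrist"); out.append(c); save(f"d_{i}",c)
print(r.sense()["t"])
pickle.dump(out,open("d.pkl","wb"))
E
```

```text
8.8083
```

View pics/d_0.png

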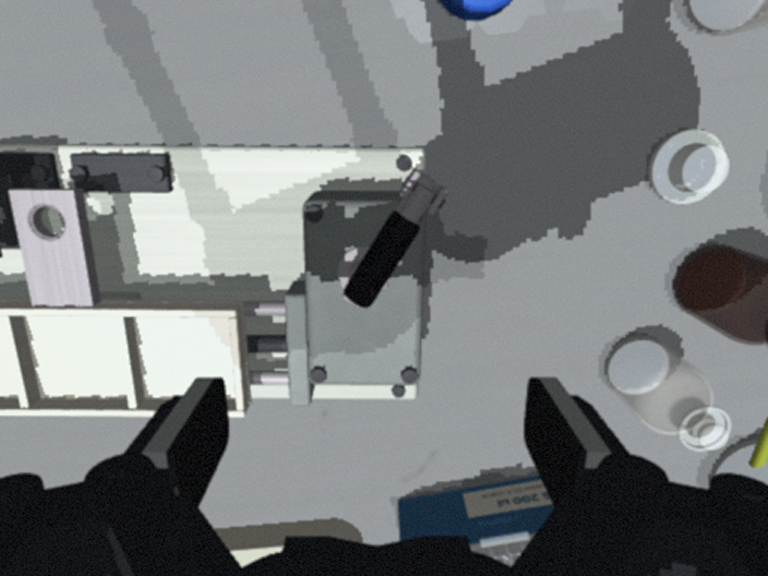

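View pics/d_1.png

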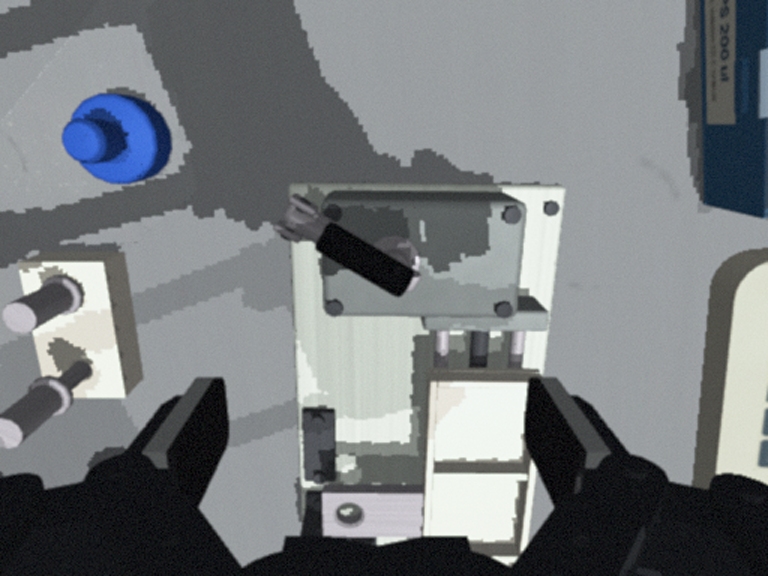

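```bash
python3 - <<'E'
from h import *
import pickle
C=pickle.load(open("d.pkl","rb"))
pts={"tip":(.077,[(360,296),(407,277)]),"inner":(.077,[(406,221),(327,236)]),"hinge":(.077,[(422,191),(297,216)]),
"s1":(.05,[(319,375),(512,214)]),"s2":(.05,[(409,375),(504,309)]),"s3":(.05,[(314,213),(334,308)])}
for n,(z,d) in pts.items():
    print(n,[on(C[i],(p[0]/1.5-.17,p[1]/1.5-.17),z)[:2].round(4).tolist() for i,p in enumerate(d)])
E
```

```text
tip [[0.6225, 0.2335], [0.6245, 0.2345]]
inner [[0.5923, 0.2561], [0.5933, 0.2556]]
hinge [[0.5808, 0.2637], [0.5823, 0.2652]]
s1 [[0.6713, 0.2058], [0.676, 0.2514]]
s2 [[0.6763, 0.2515], [0.6708, 0.2052]]
s3 [[0.5889, 0.2153], [0.5886, 0.2147]]
```

```bash
cat > p.py <<'E'
from h import *
A0=np.deg2rad(144.2); u=np.array([np.cos(A0),np.sin(A0)])
H=np.array([.5814,.2642]); AX=H-.048*u
def arc(H,u,d,th,off=.005): 
    xy=H-d*np.cos(th)*u; return [xy[0],xy[1],.077+d*np.sin(th)+off]
E
python3 - <<'E'
from p import *
r.gripper_to(.045,20)
p=arc(H,u,.040,0)
r.movep([p[0],p[1],.16],quat(A0)); r.line_to(p,.1,stop_force=8)
print(r.gripper_to(0,20)); s=r.sense(); print(s["opening"],s["ee_pos"],s["ft_force"],s["t"])
save("e_top",optics.capture("top"),(215,105,365,205),5)
save("e_w",optics.capture("wrist"))
E
```

```text
False
0.013024975131385487 [0.61332655 0.23954899 0.08257679] [-1.95918146 -5.15670057  4.60069081] 11.5583
```

View pics/e_w.png

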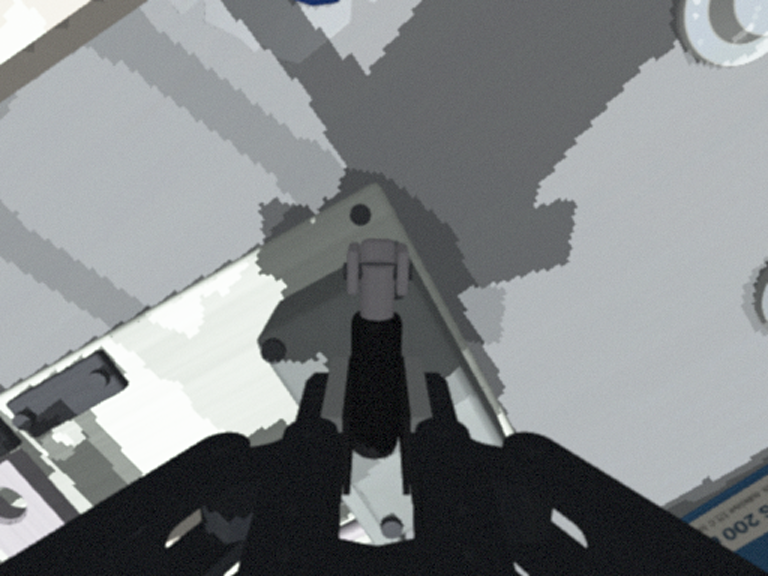

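```bash
sed -i 's/^H=.*/H=np.array([.5814,.2642])-.0017*np.array([np.sin(A0),-np.cos(A0)])/' p.py
python3 - <<'E'
from p import *
for th in np.linspace(0,np.pi/2,10)[1:]:
    st=r.line_to(arc(H,u,.040,th),.05,stop_force=25); s=r.sense(); print(round(th,2),st,s["ft_force"].round(1),s["ee_pos"].round(4))
    if st: break
save("f_w",optics.capture("wrist")); save("f_side",optics.capture("side"),(150,150,350,300),4)
print(s["t"])
E
```

```text
0.17 False [-0.1 -2.1 -1.5] [0.6125 0.2397 0.089 ]
0.35 False [-0.7 -1.6 -2.2] [0.6107 0.241  0.0959]
0.52 False [-0.6 -1.1 -3.5] [0.6082 0.2429 0.1024]
0.7 False [ 0.5 -1.  -4. ] [0.6049 0.2452 0.1081]
0.87 False [ 0.7 -1.3 -3.6] [0.6011 0.248  0.1131]
1.05 False [ 1.  -3.1 -2.1] [0.5966 0.2513 0.1172]
1.22 False [ 1.4 -2.8  0.3] [0.592  0.2549 0.1203]
1.4 False [ 3.3 -3.3  2.3] [0.587  0.2588 0.1223]
1.57 False [ 3.5 -3.7  3.8] [0.5818 0.263  0.1233]
14.2833
```

View pics/f_w.png

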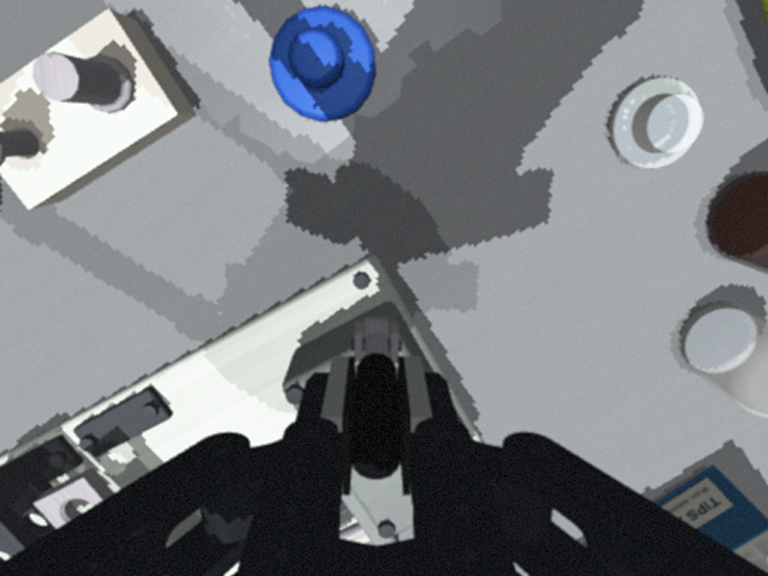

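View pics/f_side.png

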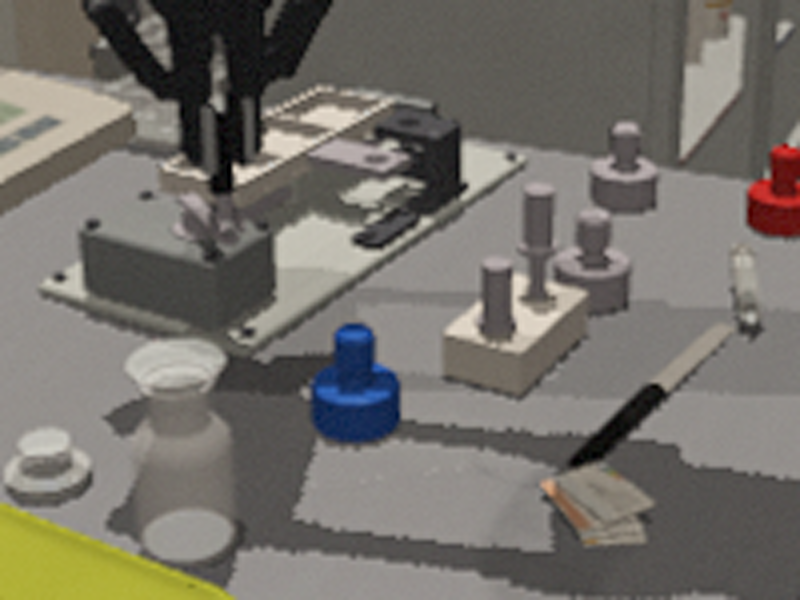

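```bash
cat >> p.py <<'E'
def crank(a_from,a_to,AXc,rad=.047,z=.122,step=np.deg2rad(15),feed=.07,lim=30,pr=4):
    n=max(1,int(np.ceil(abs(a_to-a_from)/step))); log=[]
    for k,a in enumerate(np.linspace(a_from,a_to,n+1)[1:]):
        st=r.line_to([AXc[0]+rad*np.cos(a),AXc[1]+rad*np.sin(a),z],feed,stop_force=lim); s=r.sense(); f=s["ft_force"]
        log.append([a,*f[:2]])
        if k%pr==0 or st or k==n-1: print(round(float(np.rad2deg(a)),1),st,f.round(1),s["ee_pos"][:2].round(4),round(s["t"],1))
        if st: return a,log
    return a_to,log
E
python3 - <<'E'
from p import *
print(AX)
crank(A0,A0-np.deg2rad(180),AX,pr=1)
E
```

```text
Traceback (most recent call last):
NameError: name 'AX' is not defined. Did you mean: 'A0'?
```

```bash
sed -i '/^H=/a AX=H-.048*u' p.py
python3 - <<'E'
from p import *
print(AX,H)
crank(A0,A0-np.deg2rad(180),AX,pr=1)
E
```

```text
[0.61933664 0.23474322] [0.58040557 0.26282119]
129.2 False [ 0.2 -2.5  7.1] [0.5899 0.272 ] 14.7
114.2 False [-0.7  0.7  7.9] [0.5998 0.28  ] 15.0
99.2 False [-0.1  3.2  6.9] [0.6121 0.2845] 15.4
84.2 False [0.4 1.4 6. ] [0.6247 0.2844] 15.7
69.2 False [1.5 0.8 6.9] [0.6363 0.2805] 16.0
54.2 False [-1.  -1.6  7.3] [0.6463 0.2736] 16.3
39.2 False [-2.4 -1.6  8.7] [0.6541 0.2647] 16.7
24.2 False [-3.4 -2.8  8.9] [0.6593 0.2543] 17.0
9.2 False [-6.7 -1.6 10.3] [0.6618 0.243 ] 17.3
-5.8 False [-7.   0.9 10.8] [0.6615 0.2316] 17.6
-20.8 False [-7.6  2.8  9.8] [0.6586 0.2205] 18.0
-35.8 False [-7.1  5.2  8.9] [0.6531 0.2106] 18.3
```

```bash
python3 - <<'E'
from p import *
P=np.array([(.5818,.263),(.5899,.272),(.5998,.28),(.6121,.2845),(.6247,.2844),(.6363,.2805),(.6463,.2736),(.6541,.2647),(.6593,.2543),(.6618,.2430),(.6615,.2316),(.6586,.2205),(.6531,.2106)])
f=lambda p:np.hypot(P[:,0]-p[0],P[:,1]-p[1])-p[2]
q=least_squares(f,[.619,.235,.047]); print(q.x,q.fun.round(4)); 
f2=lambda p:np.hypot(P[:,0]-p[0],P[:,1]-p[1])-.0475
q=least_squares(f2,[.619,.235]); print(q.x,q.fun.round(4)); print(r.sense()["ee_pos"])
save("g_top",optics.capture("top"),(215,105,365,205),5)
save("g_w",optics.capture("wrist"))
E
```

```text
[0.61848247 0.23970187 0.04411799] [-0.0007 -0.001   0.0003  0.0011  0.001   0.0004 -0.0003 -0.0006 -0.0008
 -0.0007 -0.0003  0.0004  0.0011]
[0.61586193 0.23621156] [-0.0042 -0.0033 -0.0009  0.0009  0.0015  0.0013  0.0007  0.0002 -0.0004
 -0.0011 -0.0016 -0.002  -0.0023]
[0.65307503 0.21056871 0.12300435]
```

View pics/g_top.png

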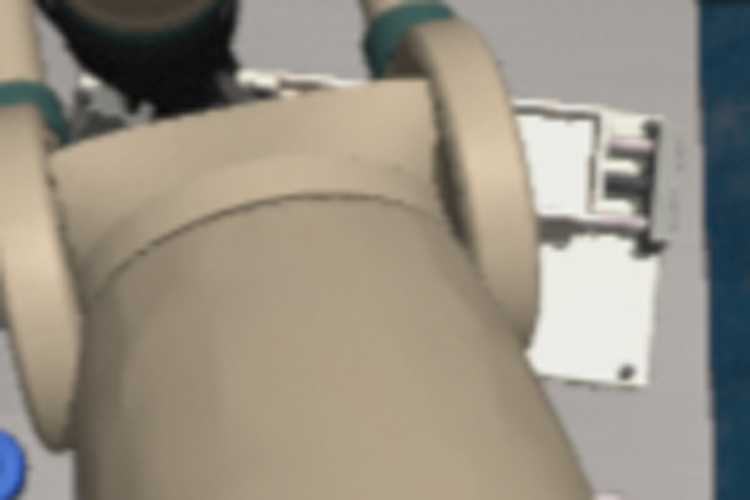

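View pics/g_w.png

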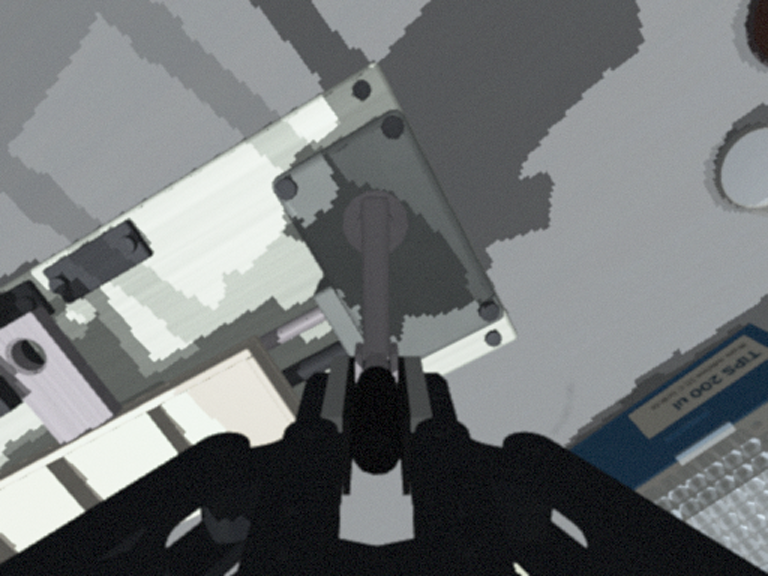

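```bash
python3 - <<'E'
from p import *
c=optics.capture("wrist")
for z in (.06,.068): print(on(c,(375/1.5-.17,222/1.5-.17),z), on(c,(377/1.5-.17,366/1.5-.17),z))
g=[((392,126)),(488,310),(288,187)]
print([on(c,(a/1.5-.17,b/1.5-.17),.05).round(4) for a,b in g])
print(r.sense()["ft_force"])
E
```

```text
[0.61787948 0.23615627 0.06      ] [0.66568984 0.20255727 0.06      ]
[0.61679512 0.23695805 0.068     ] [0.66256832 0.20479067 0.068     ]
[array([0.594 , 0.2612, 0.05  ]), array([0.6759, 0.2514, 0.05  ]), array([0.5888, 0.2161, 0.05  ])]
[-6.19920475  4.42166078 10.06627479]
```

```bash
python3 - <<'E'
from p import *
AX2=np.array([.6172,.2365])
a,log=crank(A0-np.pi,A0-np.deg2rad(660),AX2,rad=.0462,z=.1255,pr=3)
c=optics.capture("wrist"); save("h_w",c)
save("h_side",optics.capture("side"),(150,150,350,300),4)
E
```

```text
-50.8 False [-2.9  3.2 -5.5] [0.6435 0.2016] 18.8
-95.8 False [ -1.3   5.3 -15.7] [0.6108 0.191 ] 19.8
-140.8 False [ -3.9  -2.9 -23.1] [0.579  0.2069] 20.7
-185.8 False [ -6.7   1.1 -21. ] [0.568  0.2425] 21.7
-230.8 False [ -3.4   4.9 -22. ] [0.588 0.275] 22.7
-275.8 False [  1.7   5.6 -20.8] [0.6238 0.2837] 23.6
-320.8 False [  1.4  -0.1 -13. ] [0.6535 0.2645] 24.6
-365.8 False [-6.2  0.6 -6.4] [0.6616 0.2316] 25.6
-410.8 False [-4.7  4.7 -8.1] [0.6455 0.2021] 26.6
-455.8 False [-0.3  2.7 -7.3] [0.6125 0.1904] 27.6
-500.8 False [-5.4 -4.3 -0.2] [0.5794 0.2064] 28.5
-515.8 False [-7.1 -3.9  0.5] [0.5721 0.2172] 28.9
```

View pics/h_w.png

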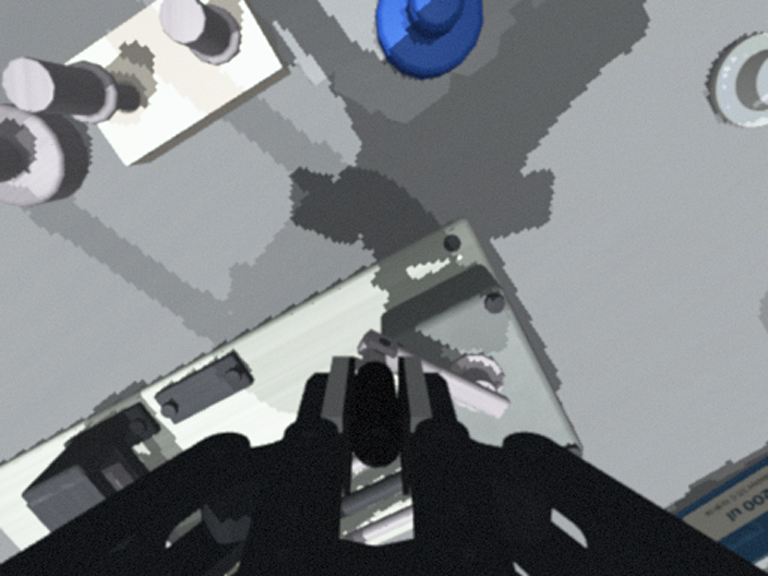

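View pics/h_side.png

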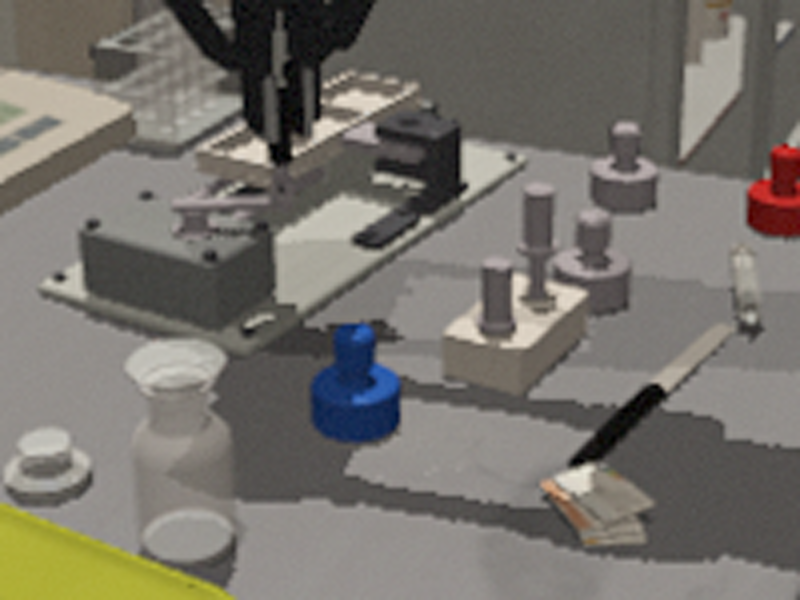

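```bash
python3 - <<'E'
from p import *
import pickle
AX2=np.array([.6172,.2365])
a,log=crank(A0-np.deg2rad(660),A0-np.deg2rad(691),AX2,rad=.0465,z=.1255,pr=1)
r.gripper_to(.06); s=r.sense(); p=s["ee_pos"]; print(p,s["ft_force"])
r.line_to([p[0],p[1],.2],.2)
r.movep((0.575,0.055,0.22),quat(np.pi-.108)); r.hold(.3)
c=optics.capture("wrist"); save("i_w",c)
out=[c]
r.movep((0.66,0.14,0.22),quat(np.pi-.108)); r.hold(.3)
c=optics.capture("wrist"); save("i_w2",c);out.append(c)
pickle.dump(out,open("i.pkl","wb")); print(r.sense()["t"])
E
```

```text
-526.1 False [-7.2 -1.3  1.8] [0.569  0.2255] 29.2
-536.5 False [-7.8  0.3  0.2] [0.5676 0.2345] 29.5
-546.8 False [-6.2  1.7 -0. ] [0.5683 0.2436] 29.8
[0.57148142 0.24201571 0.12572874] [-0.24782477 -0.07787018 -0.79195106]
32.8417
```

View pics/i_w.png

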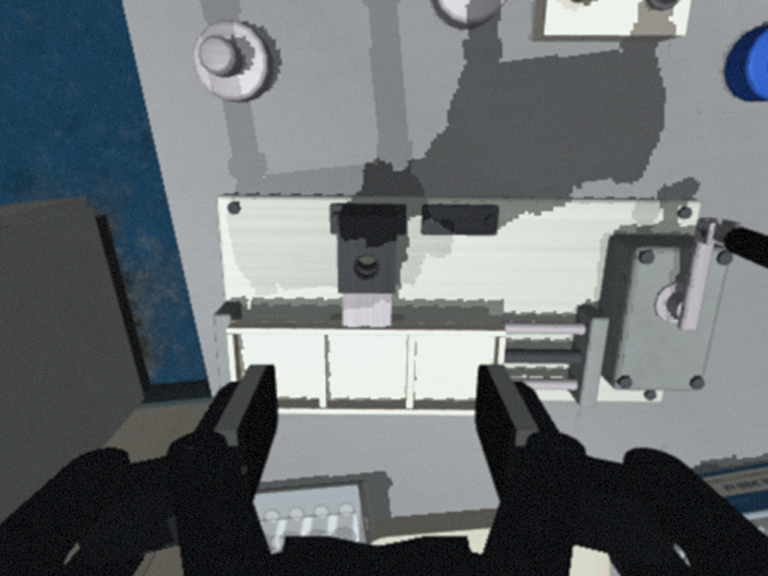

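View pics/i_w2.png

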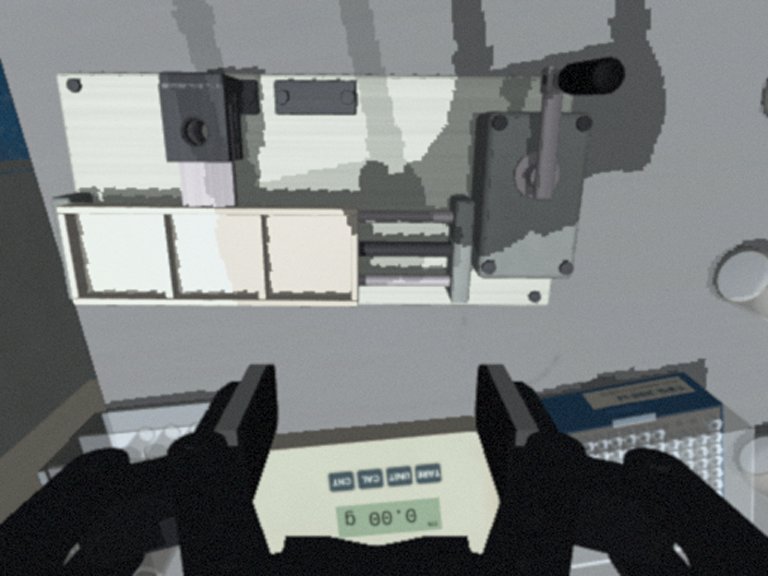

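```bash
python3 - <<'E'
from p import *
import pickle
C=pickle.load(open("i.pkl","rb"))
save("i_z",C[0],(210,125,290,225),6); save("i_z2",C[1],(90,40,190,150),6)
E
```

```text
(no output)
```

View pics/i_z.png

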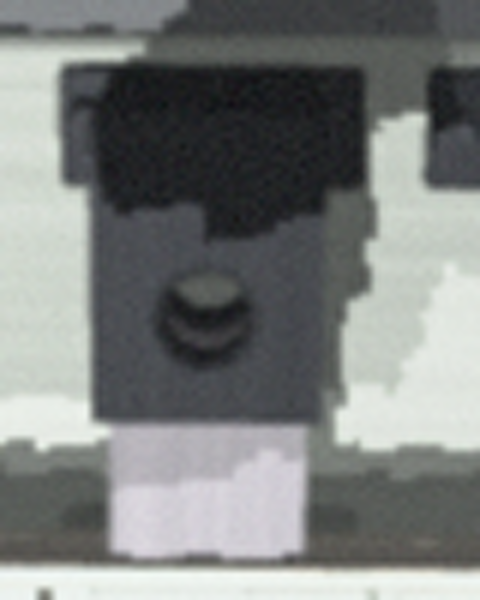

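View pics/i_z2.png

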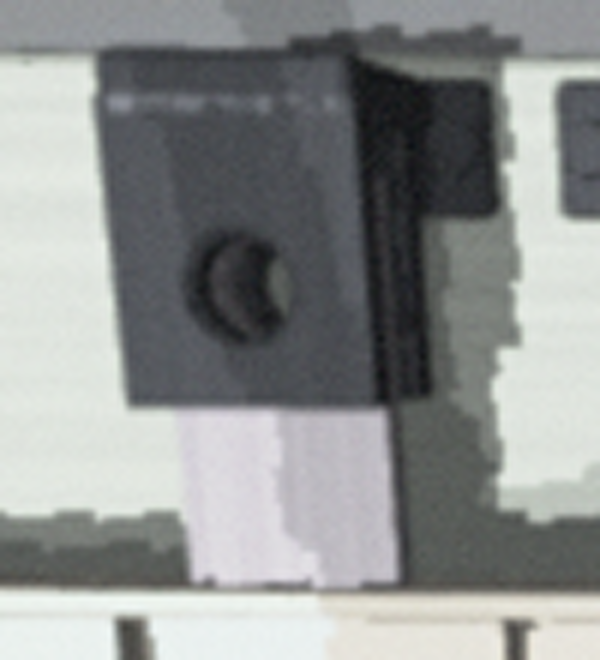

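```bash
python3 - <<'E'
from p import *
import pickle
C=pickle.load(open("i.pkl","rb"))
for c,p in zip(C,[(210+206/6,125+318/6),(90+240/6,40+287/6)]): print(on(c,(p[0]-.5,p[1]-.5),.058))
out=[]
for i,(p,yaw) in enumerate([((.44,.183,.2),np.pi/2),((.44,.183,.2),np.pi)]):
    r.movep(p,quat(yaw)); r.hold(.3); c=optics.capture("wrist"); out.append(c); save(f"j_{i}",c,(130,60,380,260),3)
pickle.dump(out,open("j.pkl","wb"))
print(r.sense()["t"],proj(out[0],[[.44,.183,.086]]),proj(out[1],[[.44,.183,.086]]))
E
```

```text
[0.57521926 0.05068051 0.058     ]
[0.57531376 0.05076128 0.058     ]
36.3667 [[250.4049694  193.51445326]] [[249.90393359 193.19362598]]
```

View pics/j_0.png

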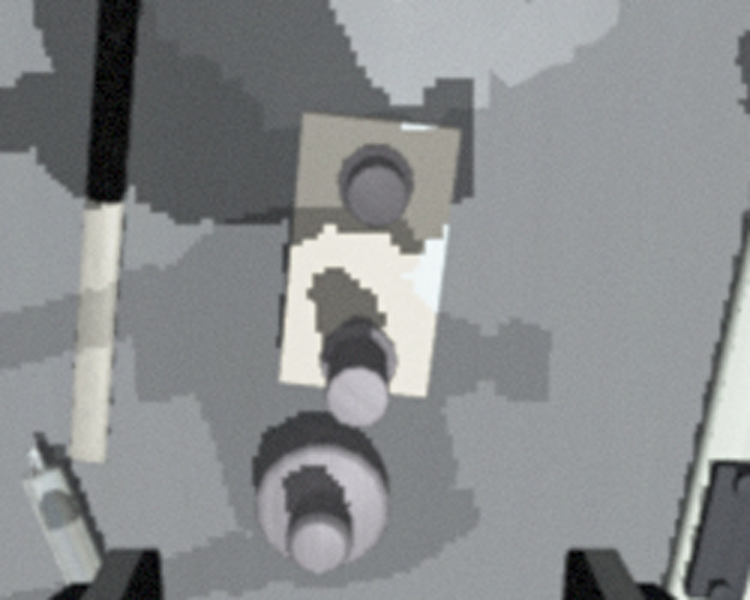

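View pics/j_1.png

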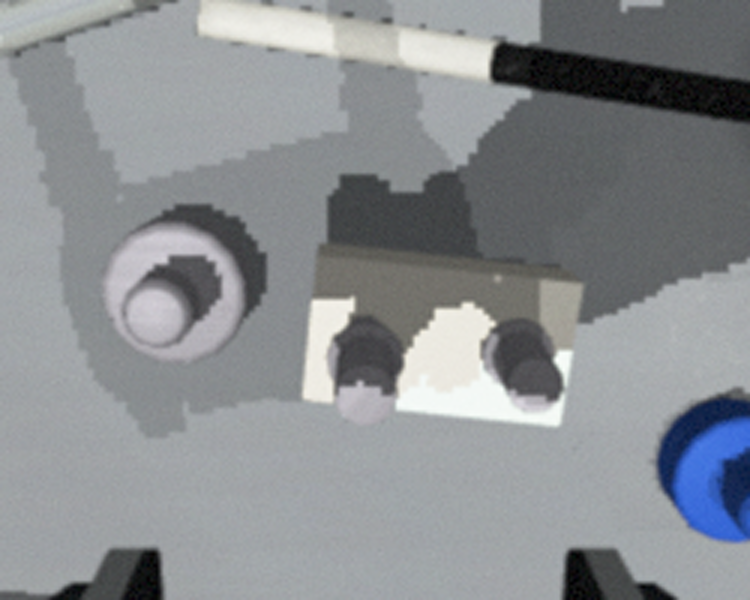

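```bash
python3 - <<'E'
from p import *
import pickle
C=pickle.load(open("j.pkl","rb"))
a=on(C[0],(248.7,191.3),.086); b=on(C[1],(251,194),.086); print(a,b); m=(a+b)/2
b0=on(C[0],(130+359/3,60+357/3),.05); b1=on(C[1],(130+364/3,60+358/3),.05); print("shoulder",b0,b1)
x,y=m[:2]
r.gripper_to(.045,40); r.movep([x,y,.14],quat(np.pi/2)); print(r.line_to([x,y,.077],.08,stop_force=10))
r.gripper_to(0,40); s=r.sense(); print(s["opening"],s["ee_pos"],s["ft_force"])
st=r.line_to([x,y,.16],.06,stop_force=25); s=r.sense(); print(st,s["opening"],s["ee_pos"],s["ft_force"],s["t"])
save("k_w",optics.capture("wrist"),(130,60,380,260),3);save("k_s",optics.capture("side"),(200,80,350,200),5)
E
```

```text
[0.43875087 0.18470589 0.086     ] [0.44062309 0.18380523 0.086     ]
shoulder [0.43933264 0.18414404 0.05      ] [0.43937343 0.18415181 0.05      ]
False
0.014936922573102324 [0.43987372 0.18436037 0.07752036] [-0.50305465 -0.44208713  3.27556803]
False 0.015036721788998071 [0.4393828  0.18419093 0.15956834] [ 0.13406984 -0.14916257 -0.64462126] 40.9083
```

View pics/k_w.png

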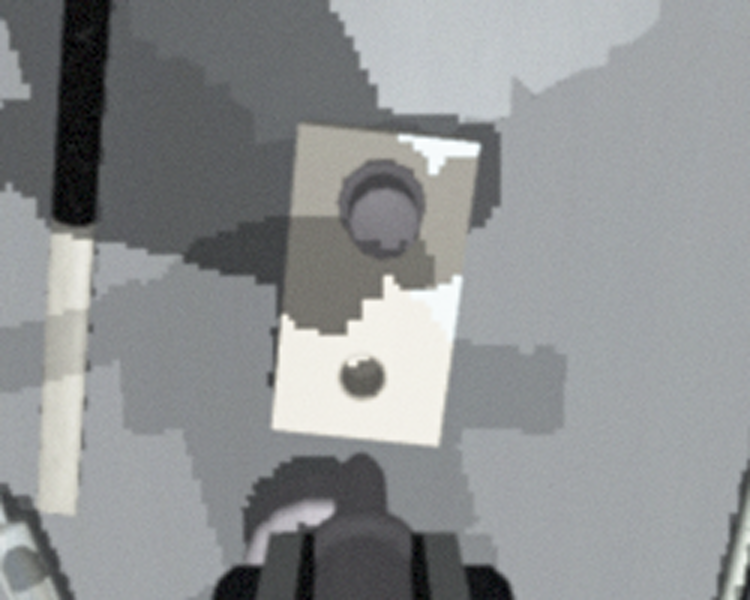

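View pics/k_s.png

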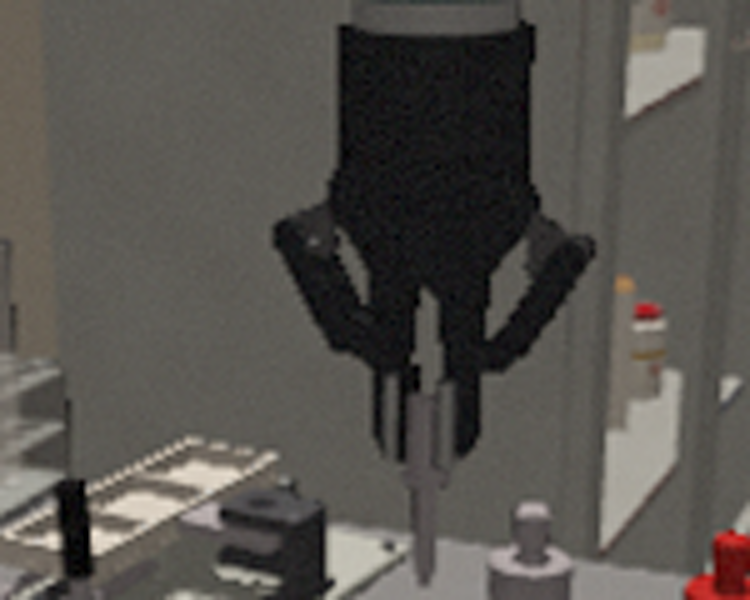

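```bash
python3 - <<'E'
from p import *
c=optics.capture("wrist"); s=optics.capture("side"); t=r.sense()["ee_pos"]; print(t)
for z in (.083,.087,.09): print(z,on(c,(130+361/3-.5,60+458/3-.5),z), on(s,(200+425/5-.5,80+582/5-.5),z))
print(proj(c,[[t[0],t[1],.087],[t[0],t[1],.133]]), proj(s,[[t[0],t[1],.087],[t[0],t[1],.133],[t[0],t[1],.169]]))
save("k_w2",c,(210,190,290,260),9)
E
```

```text
[0.43955129 0.18421796 0.15974336]
0.083 [0.43876624 0.18387289 0.083     ] [0.4440991  0.17015482 0.083     ]
0.087 [0.43878292 0.18540711 0.087     ] [0.4407839  0.17926024 0.087     ]
0.09 [0.43879543 0.18655778 0.09      ] [0.43829751 0.18608931 0.09      ]
[[251.07676029 213.9646375 ]
 [251.04893146 248.13998699]] [[284.22080984 196.82105373]
 [284.68808212 176.08331909]
 [285.06741169 159.24851832]]
```

View pics/k_w2.png

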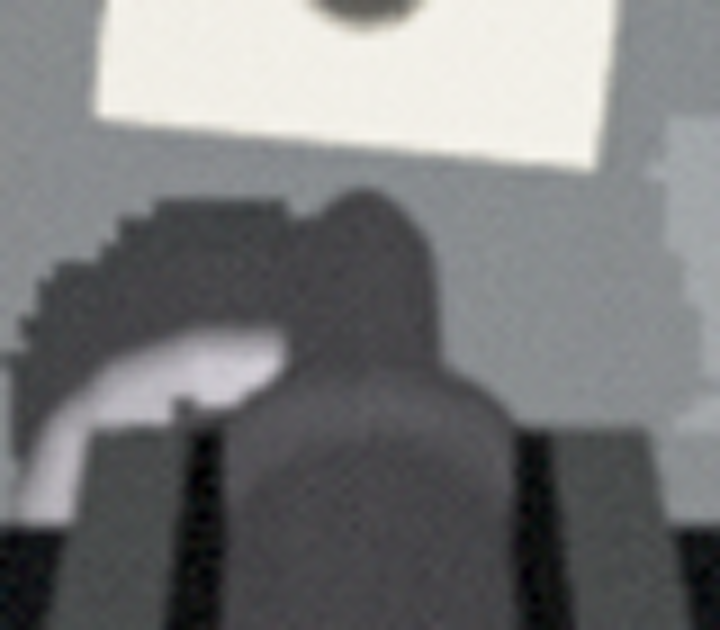

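```bash
python3 - <<'E'
from p import *
r.line_to([.4395,.184,.2],.2)
x,y=.5755,.0503
r.movep([x,y,.2],quat(np.pi/2)); r.line_to([x,y,.137],.1,stop_force=10); r.hold(.3)
c=optics.capture("wrist"); s=optics.capture("side"); save("l_w",c,(190,150,310,260),6); save("l_s",s,(180,130,300,220),6); print(r.sense()["ee_pos"],r.sense()["t"])
print((proj(c,[[.5752,.0508,.058]])-[190,150])*6,(proj(s,[[.5752,.0508,.058]])-[180,130])*6)
E
```

```text
[0.57563809 0.05021648 0.13729499] 43.425
[[358.64899414 355.65605276]] [[432.9669981  303.41918368]]
```

View pics/l_w.png

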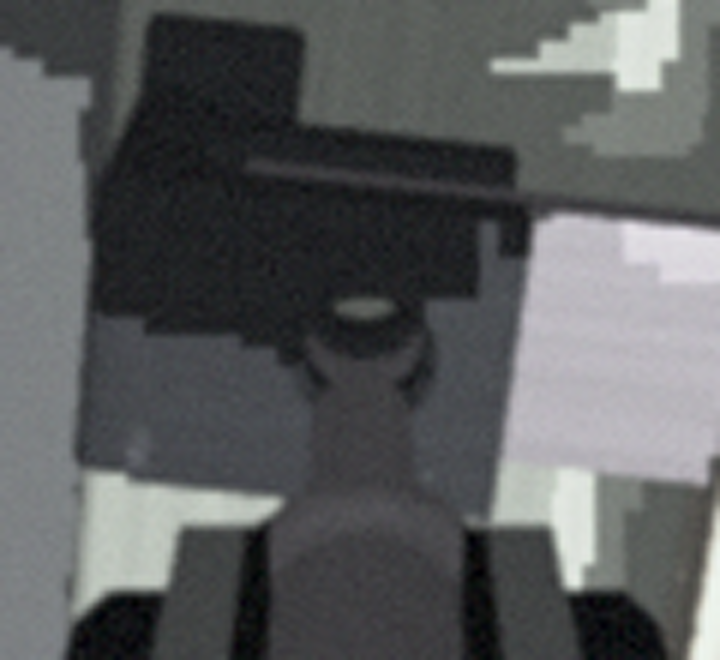

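View pics/l_s.png

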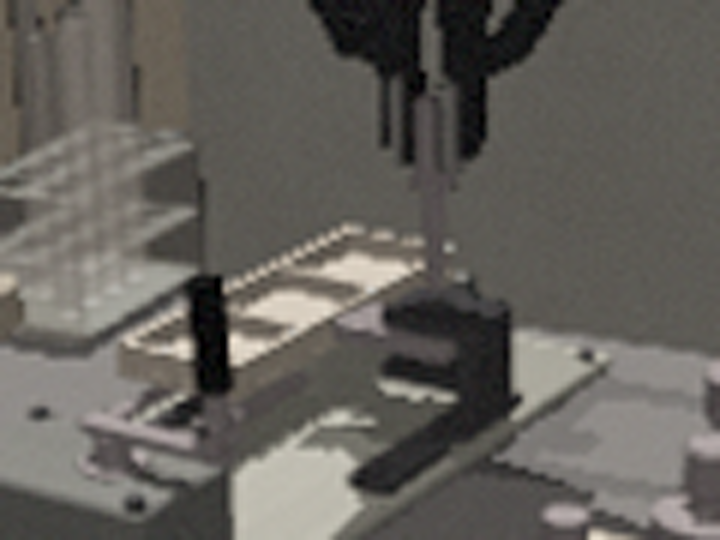

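```bash
python3 - <<'E'
from p import *
x,y=.5761,.0503
for z in (.125,.11,.098,.09,.0855):
    st=r.line_to([x,y,z],.04,stop_force=12); s=r.sense(); print(z,st,s["ee_pos"].round(4),s["ft_force"].round(1),s["opening"].round(4))
    if st: break
save("m_w",optics.capture("wrist"),(190,150,310,260),6); save("m_s",optics.capture("side"),(180,130,300,220),6); print(s["t"])
E
```

```text
Traceback (most recent call last):
AttributeError: 'float' object has no attribute 'round'
```

```bash
python3 - <<'E'
from p import *
x,y=.5761,.0503
for z in (.125,.11,.098,.09,.0855):
    st=r.line_to([x,y,z],.04,stop_force=12); s=r.sense(); print(z,st,s["ee_pos"].round(4),s["ft_force"].round(1),round(s["opening"],4))
    if st: break
save("m_w",optics.capture("wrist"),(190,150,310,260),6); save("m_s",optics.capture("side"),(180,130,300,220),6); print(s["t"])
E
```

```text
0.125 False [0.5762 0.0503 0.1252] [-1.1  0.1 -0.7] 0.015
0.11 False [0.5759 0.0503 0.1096] [-0.2 -0.7  0.2] 0.0145
0.098 False [0.5759 0.0503 0.0976] [ 0.3  0.2 -0.2] 0.0147
0.09 False [0.5758 0.0503 0.0896] [-0.2  0.4 -0.8] 0.0144
0.0855 False [0.5766 0.0503 0.0857] [ 1.1 -0.3  1.5] 0.0148
45.7083
```

View pics/m_s.png

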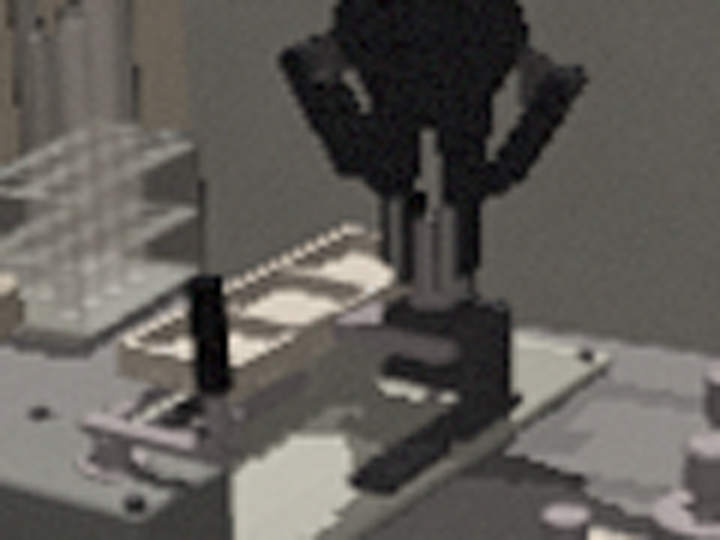

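View pics/m_w.png

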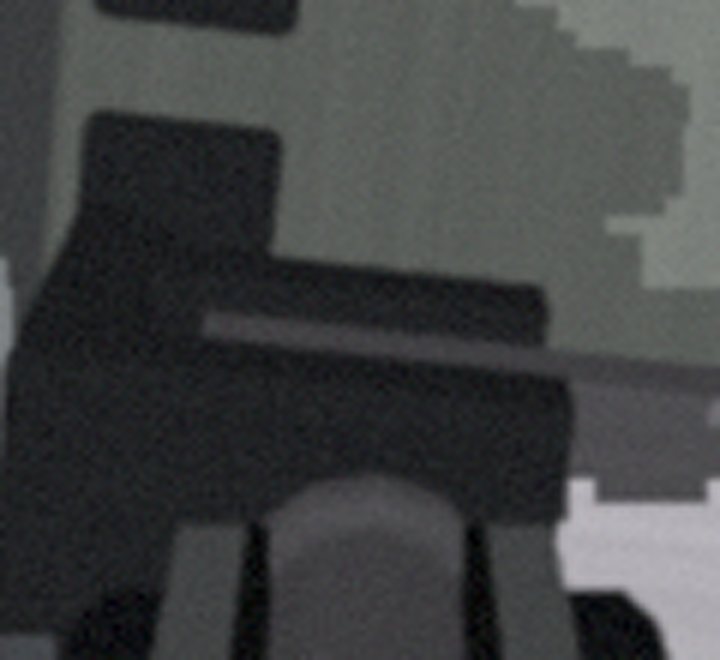

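```bash
python3 - <<'E'
from p import *
x,y=.5761,.0503
r.line_to([x,y,.0845],.04,stop_force=8); r.gripper_to(.04); r.line_to([x,y,.17],.15,stop_force=15)
A=A0-np.deg2rad(691)+4*np.pi
print(np.rad2deg(A))
r.movep([.575,.24,.22],quat(A)); r.gripper_to(.05,20); r.hold(.3)
c=optics.capture("wrist"); save("n_w",c); save("n_s",optics.capture("side"),(150,130,310,250),5); print(r.sense()["t"])
AX2=np.array([.6172,.2365]); U=np.array([np.cos(A),np.sin(A)]); Hn=AX2+.048*U
print(proj(c,[[*Hn,.077],[*Hn,.131],[*AX2,.068]])*1.5)
E
```

```text
173.20000000000002
48.85
[[378.03778903 263.36811818]
 [378.61232714 294.74535738]
 [377.915519   338.75853309]]
```

View pics/n_w.png

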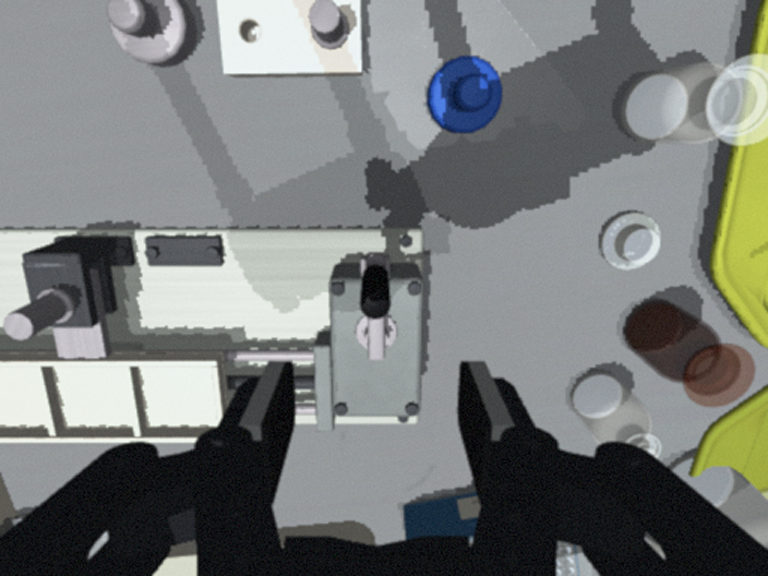

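View pics/n_s.png

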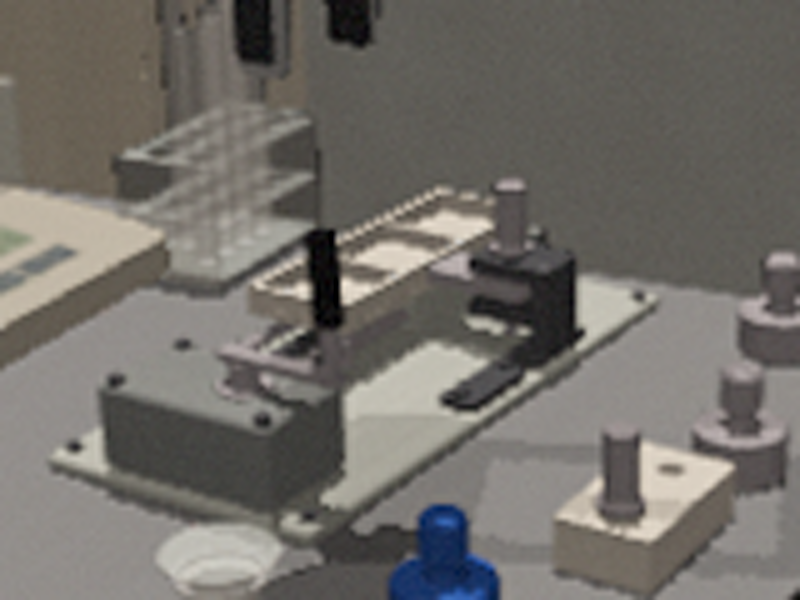

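```bash
python3 - <<'E'
from p import *
A=np.deg2rad(173.2); U=np.array([np.cos(A),np.sin(A)]); Hn=np.array([.6165,.2365])+.048*U
p=arc(Hn,U,.040,1.5); r.line_to([p[0],p[1],.17],.15); r.line_to(p,.1,stop_force=10)
r.gripper_to(0,20); s=r.sense(); print(s["opening"],s["ee_pos"],s["ft_force"].round(1))
for th in np.linspace(1.4,0,9):
    st=r.line_to(arc(Hn,U,.040,th),.05,stop_force=25); s=r.sense(); print(round(th,2),st,s["ft_force"].round(1),s["ee_pos"].round(4))
    if st: break
save("o_w",optics.capture("wrist")); print(s["t"])
E
```

```text
0.013255868065074734 [0.57202374 0.24195279 0.12266897] [-0.5 -0.5  3.1]
1.4 False [-2.9  0.2  6.1] [0.5747 0.2416 0.1222]
1.22 False [-2.  -0.8  6.6] [0.5814 0.2407 0.1204]
1.05 False [-3.4 -0.   6.7] [0.5882 0.2399 0.1176]
0.88 False [-1.9 -1.6  7.6] [0.5945 0.2388 0.1138]
0.7 False [ 0.4 -2.4  5.5] [0.6002 0.2378 0.1089]
0.52 False [ 1.5 -3.6  5.1] [0.6049 0.2371 0.1033]
0.35 False [ 2.9 -3.7  4.2] [0.6086 0.2365 0.0969]
0.18 False [ 4.1 -4.8  3.8] [0.6111 0.2362 0.0902]
0.0 False [ 5.9 -4.5  3.4] [0.6123 0.236  0.0833]
52.9583
```

View pics/o_w.png

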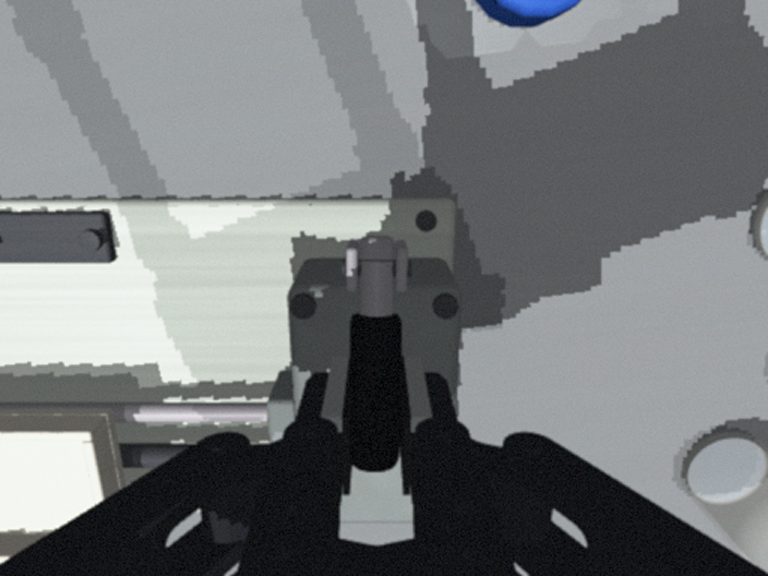

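```bash
python3 - <<'E'
from p import *
A=np.deg2rad(173.2)
p=r.sense()["ee_pos"]
r.gripper_to(.045); r.line_to([p[0],p[1],.13],.15,stop_force=15); r.gripper_to(0,20)
st=r.line_to([p[0],p[1],.1015],.03,stop_force=8); s=r.sense(); print(st,s["ee_pos"],s["ft_force"].round(1))
r.line_to([p[0],p[1],.2],.2); r.gripper_to(.06)
save("p_s",optics.capture("side"),(150,130,310,250),5)
r.movep([.44,.04,.2],quat(np.pi)); r.hold(.3)
c=optics.capture("wrist"); save("p_w",c); t=optics.capture("top"); save("p_t",t,(215,105,365,265),5); print(r.sense()["t"])
import pickle; pickle.dump((c,t),open("p.pkl","wb"))
E
```

```text
False [0.61265496 0.23628708 0.10249527] [0.5 0.1 5.3]
58.2
```

View pics/p_s.png

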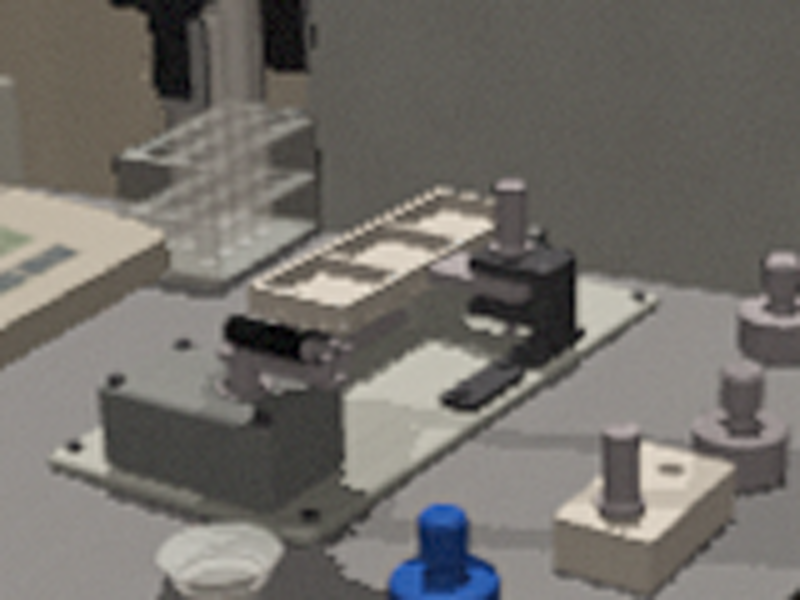

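View pics/p_w.png

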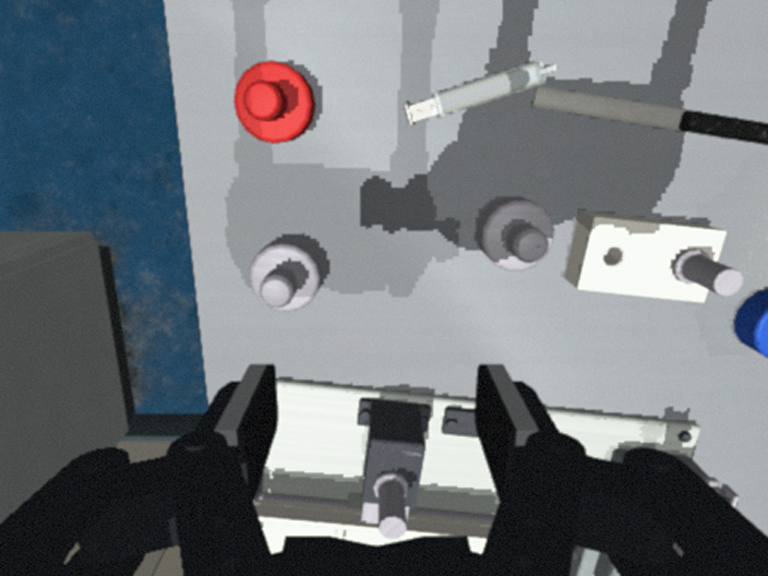

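View pics/p_t.png

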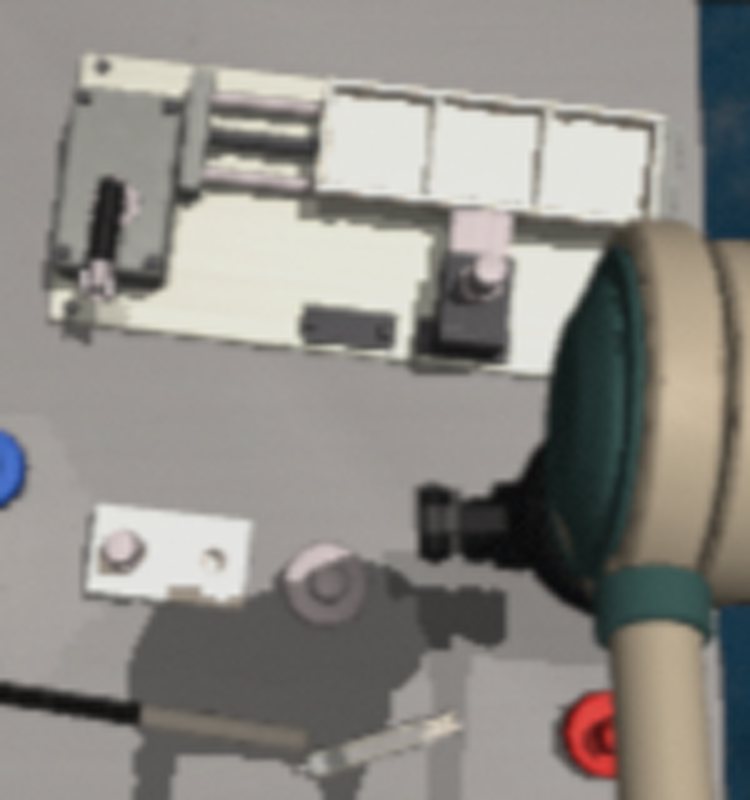

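```bash
python3 - <<'E'
from p import *
import pickle
c,t=pickle.load(open("p.pkl","rb"))
f=lambda c,p,z:on(c,(p[0]/1.5-.17,p[1]/1.5-.17),z).round(4)
print("A",f(c,(529,243),.05),f(c,(516,232),.01),"B",f(c,(278,290),.05),f(c,(286,276),.011))
I=pickle.load(open("i.pkl","rb"))
for n,p in {"o1":(57,208),"o2":(357,208),"o3":(357,303),"o4":(72,303)}.items(): print(n,f(I[1],p,.05))
for n,q in {"p0":[(76,213),(166,213),(170,297),(82,297)],"p1":[(172,213),(260,213),(263,297),(174,297)],"p2":[(268,213),(354,213),(354,299),(269,299)]}.items(): print(n,np.mean([f(I[1],p,.05) for p in q],0))
a=f(c,(529,243),.05)
r.movep([a[0],a[1],.16],quat(np.pi/2)); r.hold(.3); c=optics.capture("wrist"); save("q_w",c,(130,60,380,260),3); pickle.dump(c,open("q.pkl","wb")); print((proj(c,[a])-[130,60])*3,r.sense()["t"])
E
```

```text
A [0.425  0.1247 0.05  ] [0.4269 0.1283 0.01  ] B [ 0.4521 -0.0143  0.05  ] [ 0.4552 -0.0165  0.011 ]
o1 [ 0.608  -0.0399  0.05  ]
o2 [0.627  0.1322 0.05  ]
o3 [0.6846 0.1252 0.05  ]
o4 [ 0.6655 -0.0478  0.05  ]
p0 [ 0.64015  -0.009025  0.05    ]
p1 [0.646225 0.046275 0.05    ]
p2 [0.652925 0.10165  0.05    ]
[[362.22107334 405.25441347]] 60.1083
```

View pics/q_w.png

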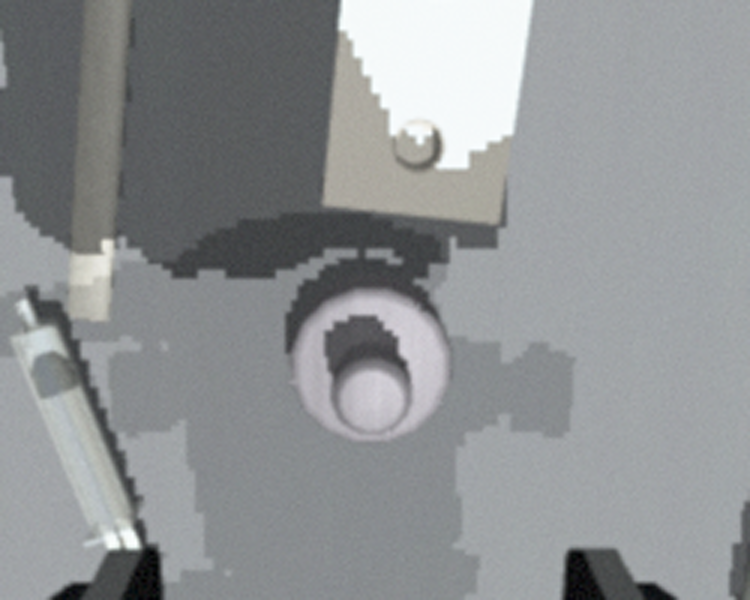

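```bash
cat >> p.py <<'E'
def pick(x,y,yaw):
    r.gripper_to(.045,50); r.movep([x,y,.13],quat(yaw)); st=r.line_to([x,y,.0445],.1,stop_force=12)
    r.gripper_to(0,50); s=r.sense(); print("pick",st,round(s["opening"],4),s["ee_pos"].round(4),s["ft_force"].round(1))
    r.line_to([x,y,.16],.12,stop_force=25); s=r.sense(); print(round(s["opening"],4),s["ft_force"].round(1))
def place(x,y,yaw,f=None):
    r.movep([x,y,.16],quat(yaw)); r.line_to([x,y,.105],.12,stop_force=12); r.hold(.2)
E
python3 - <<'E'
from p import *
import pickle
c=pickle.load(open("q.pkl","rb"))
k=on(c,(130+372/3-.5,60+397/3-.5),.05); print(k)
pick(k[0],k[1],np.pi/2)
place(.6526,.0984,np.pi/2)
c=optics.capture("wrist"); save("r_w",c); save("r_s",optics.capture("side"),(150,130,310,250),5); print(r.sense()["t"],r.sense()["ee_pos"])
E
```

```text
[0.42699244 0.12716814 0.05      ]
pick False 0.018 [0.4274 0.1272 0.0452] [-0.1 -0.1  6.1]
0.0183 [ 0.4  0.1 -1.5]
64.95 [0.65303802 0.09844138 0.10582845]
```

View pics/r_w.png

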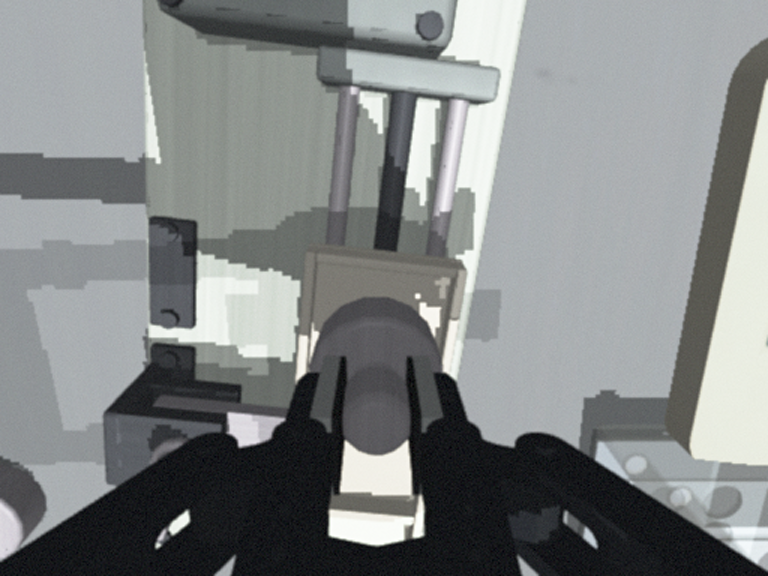

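View pics/r_s.png

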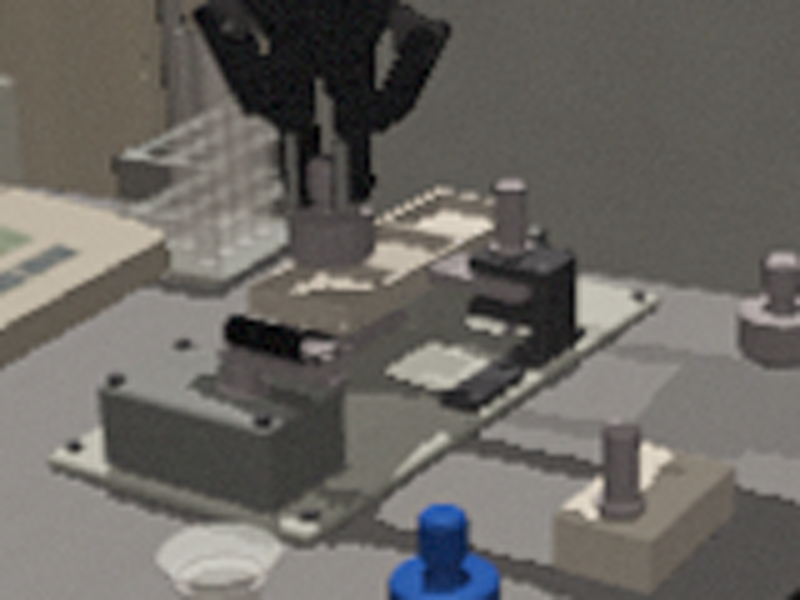

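```bash
python3 - <<'E'
from p import *
x,y=.6526,.0984
st=r.line_to([x,y,.0835],.05,stop_force=8); s=r.sense(); print(st,s["ee_pos"].round(4),s["ft_force"].round(1),round(s["opening"],4))
save("s_w",optics.capture("wrist")); save("s_s",optics.capture("side"),(150,130,310,250),5)
E
```

```text
True [0.652  0.0983 0.0832] [-0.3 -0.1  4.7] 0.0182
```

View pics/s_w.png

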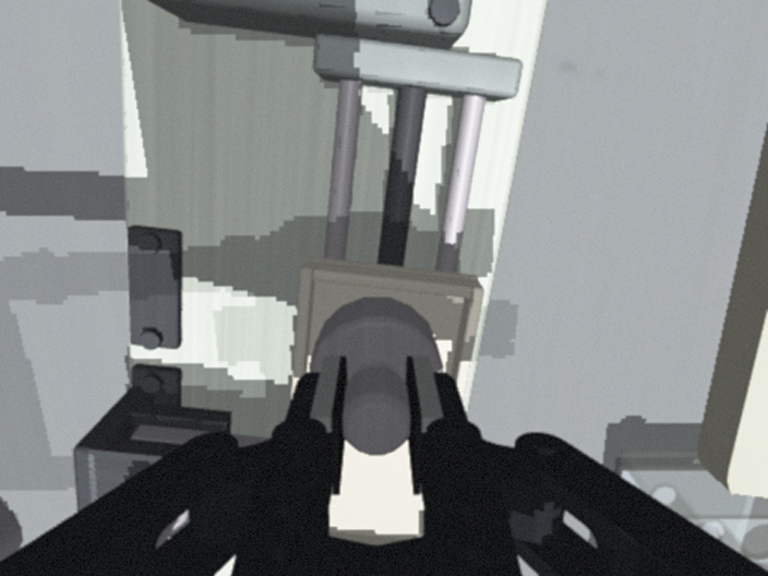

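View pics/s_s.png

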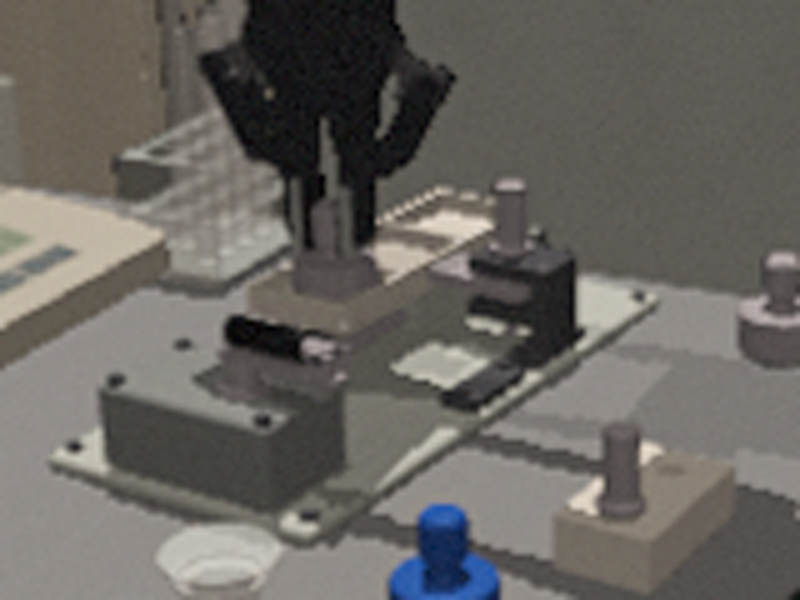

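In the pocket on the floor (z 83 mm, as expected). Release, then weight B.

```bash
python3 - <<'E'
from p import *
import pickle
r.gripper_to(.04); p=r.sense()["ee_pos"]; r.line_to([p[0],p[1],.17],.12,stop_force=10)
r.movep([.453,-.015,.16],quat(np.pi/2)); r.hold(.3); c=optics.capture("wrist"); save("t_w",c,(130,60,380,260),3); pickle.dump(c,open("t.pkl","wb")); 
save("t_s",optics.capture("side"),(150,130,350,280),4);print(r.sense()["t"])
E
```

```text
68.025
```

View pics/t_w.png

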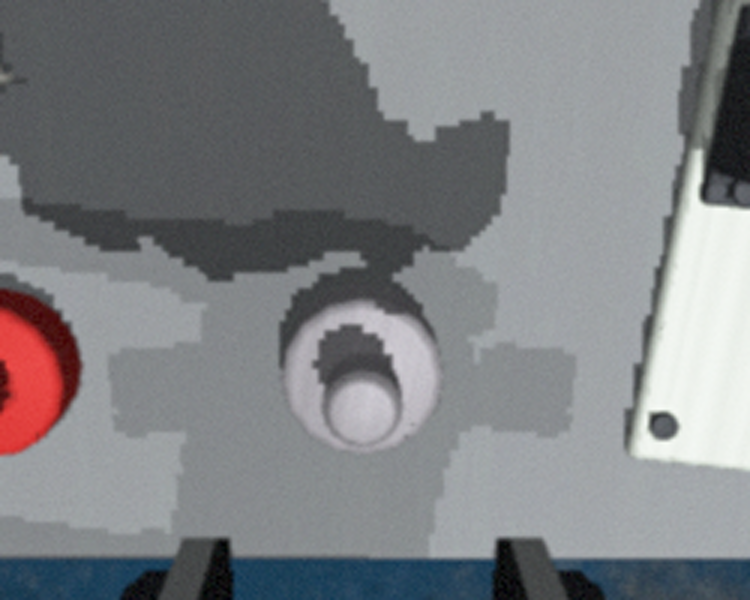

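View pics/t_s.png

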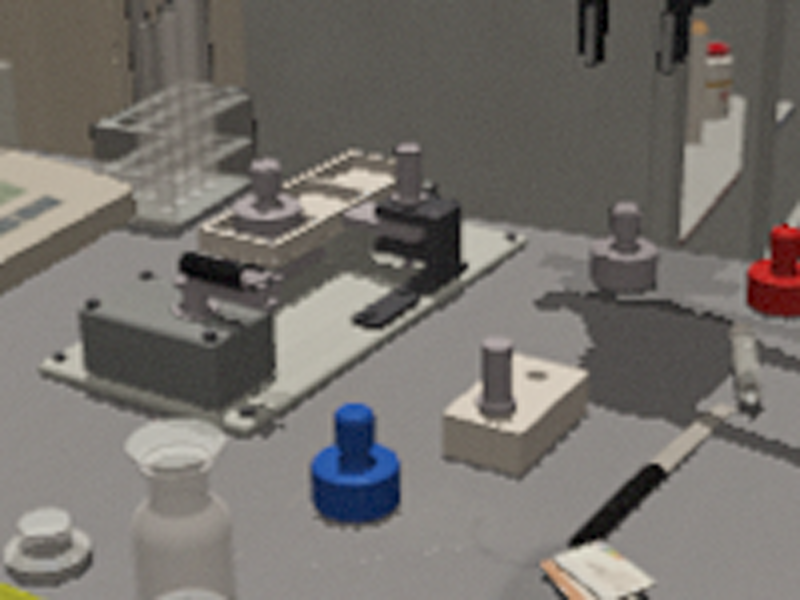

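```bash
python3 - <<'E'
from p import *
import pickle
c=pickle.load(open("t.pkl","rb"))
k=on(c,(130+362/3-.5,60+409/3-.5),.05); print(k)
pick(k[0],k[1],np.pi/2)
x,y=.6466,.0427
p=r.sense()["ee_pos"]; r.movep([.53,y,.2],quat(np.pi/2)); 
place(x,y,np.pi/2)
c=optics.capture("wrist"); save("u_w",c); print(r.sense()["ee_pos"])
st=r.line_to([x,y,.0835],.05,stop_force=8); s=r.sense(); print(st,s["ee_pos"].round(4),s["ft_force"].round(1),round(s["opening"],4),s["t"])
save("v_w",optics.capture("wrist")); save("v_s",optics.capture("side"),(150,130,310,250),5)
E
```

```text
[ 0.45344957 -0.01512862  0.05      ]
pick False 0.0181 [ 0.4538 -0.0152  0.0452] [-0.6  0.1  5.8]
0.0182 [-0.   0.1 -1.9]
[0.6471466  0.04266637 0.1060526 ]
True [0.646  0.0427 0.0833] [-0.4  0.4  3.1] 0.0181 73.3417
```

View pics/v_w.png

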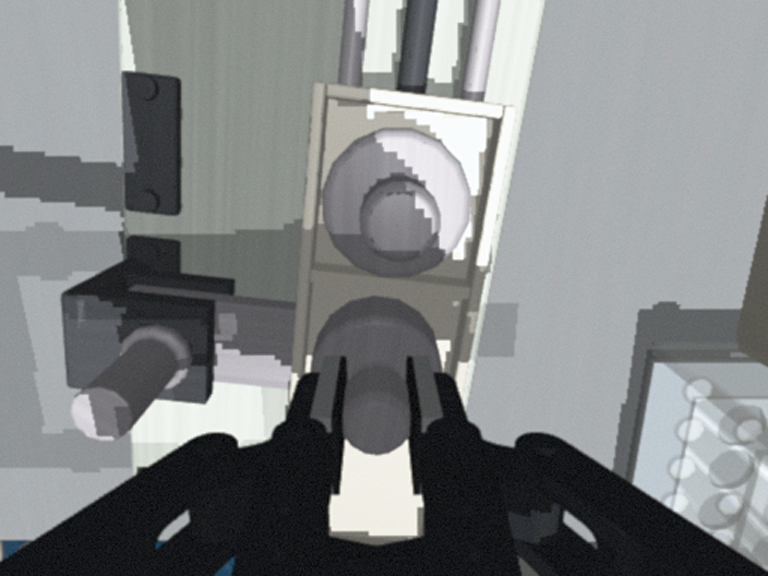

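View pics/v_s.png

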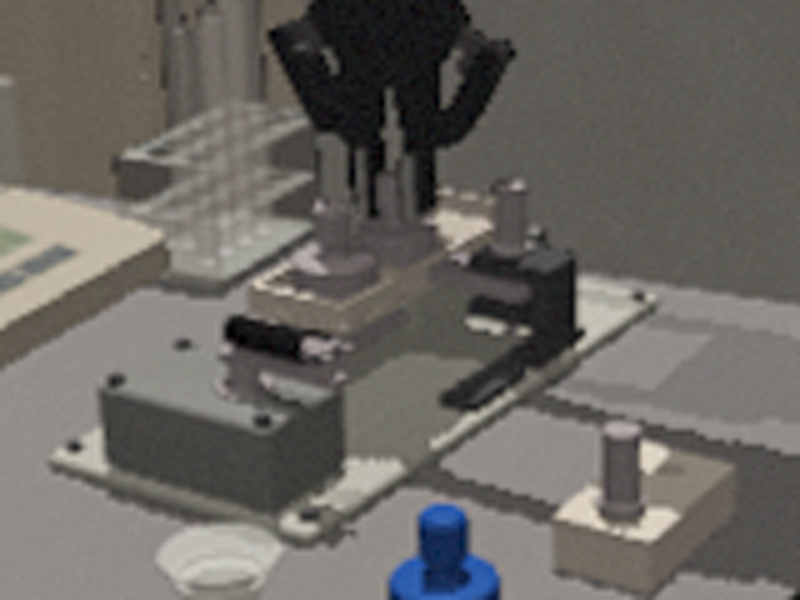

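```bash
python3 - <<'E'
from p import *
r.gripper_to(.04); p=r.sense()["ee_pos"]; r.line_to([p[0],p[1],.18],.12,stop_force=10)
r.movep([.60,.12,.25],quat(np.pi-.1)); r.hold(.3); save("w_0",optics.capture("wrist"))
r.movep([.40,.25,.3],quat(np.pi-.1)); r.hold(.3); save("w_1",optics.capture("wrist"))
r.movep([.137,.559,.3],quat(2.9)); r.hold(.3)
save("w_t",optics.capture("top")); save("w_t2",optics.capture("top"),(215,105,365,265),4.5); save("w_s",optics.capture("side"),(150,130,310,250),5); print(r.sense()["t"])
E
```

```text
79.575
```

View pics/w_0.png

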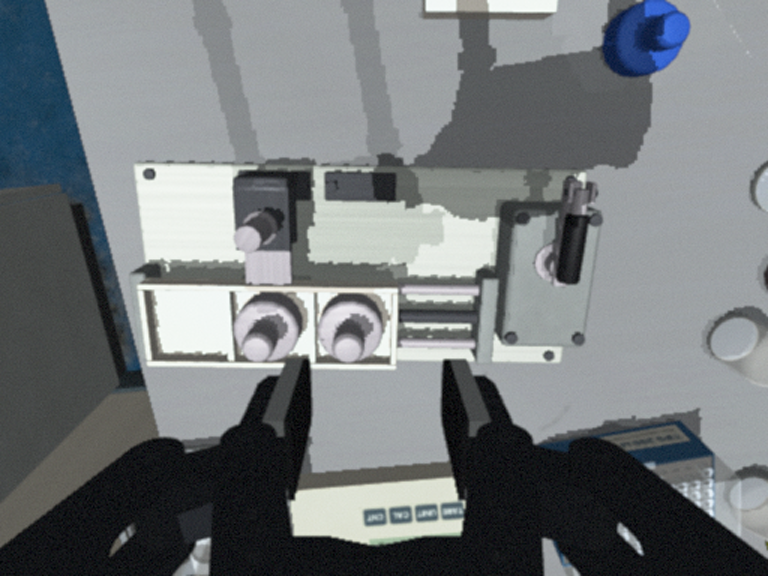

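View pics/w_1.png

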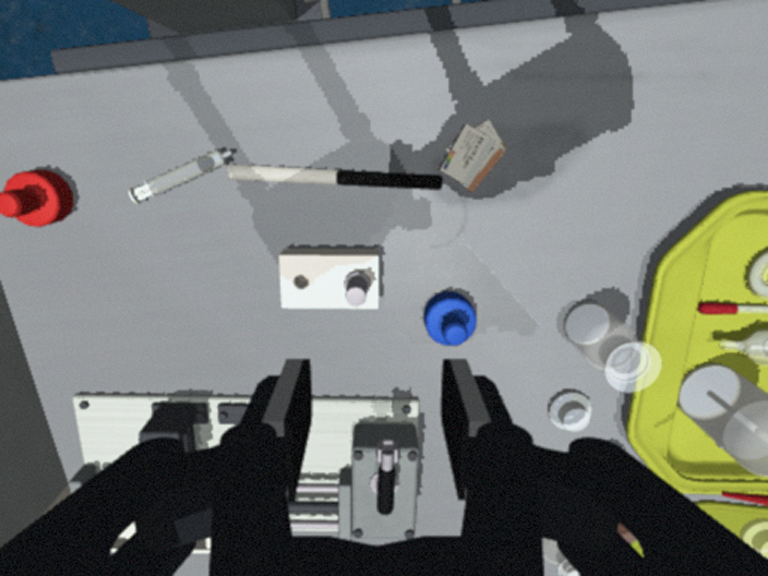

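View pics/w_t.png

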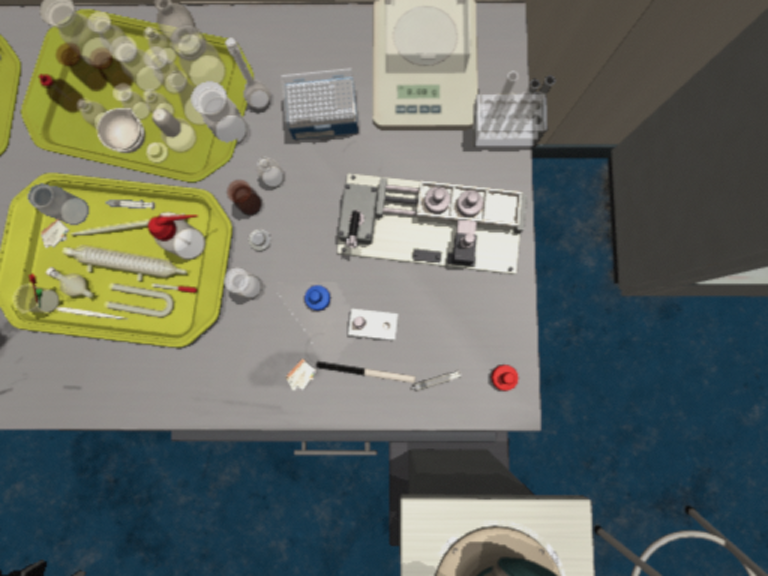

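View pics/w_s.png

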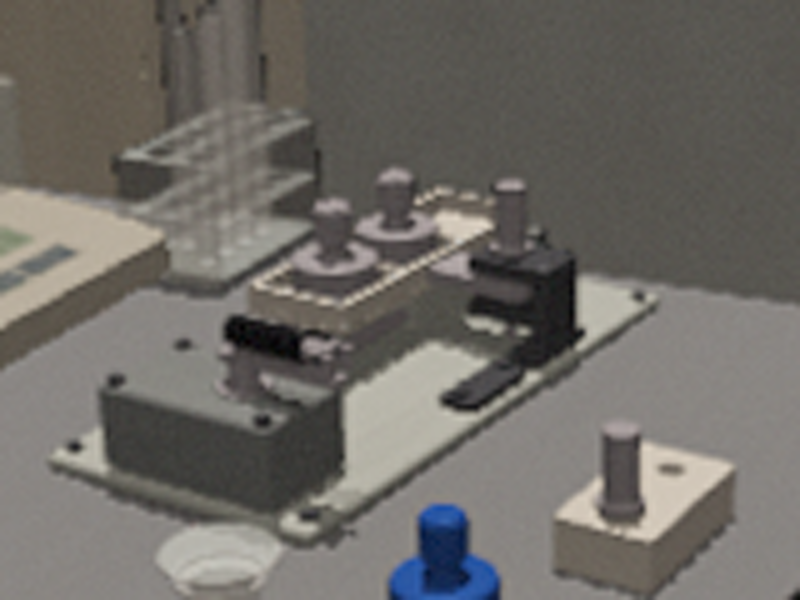

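```bash
python3 - <<'E'
from p import *
c=optics.capture("side"); A=np.deg2rad(173.2); U=np.array([np.cos(A),np.sin(A)]); X=np.array([.6165,.2365]); Hn=X+.048*U
g=lambda p:((proj(c,p)-[150,130]+.5)*5).round(0).tolist()
print("tip flat",g([[*(Hn-.054*U),.077]]),"tip +8mm",g([[*(Hn-.054*U),.085]]),"sleeve inner",g([[*(Hn-.012*U),.077]]))
print("pin top home",g([[.5755,.0505,.094]]),"+4mm",g([[.5755,.0505,.098]]))
E
```

```text
tip flat [[235.0, 335.0]] tip +8mm [[234.0, 318.0]] sleeve inner [[313.0, 354.0]]
pin top home [[512.0, 187.0]] +4mm [[512.0, 180.0]]
```

```bash
python3 - <<'E'
from rig import r
print(r.close_job(), r.sense()["t"])
E
```

```text
the job is handed in; nothing more can be done
the job is handed in; nothing more can be done
```

The job is finished and handed in, at about 80 s of the 210 s allowed; the hand-in reported no verdict.

**What I did**
- **Crank:** I folded the handle up and cranked about 691° clockwise. The lug eye then lined up in the yoke to well within 1 mm, judged from the images.
- **Pin:** I dropped the long pin through both ears and the eye. It went in without jamming and its shoulder seats on the upper ear.
- **Handle:** I folded it flat again and pressed it down.
- **Weights:** Only two steel check weights were present. They now stand in the high-y pocket and the middle pocket. One of them had been knocked about 3 cm aside during the run, so I located it again before picking it up.

**Last checks**
- In the final top, side and wrist views both weights stand upright in their pockets.
- The pin's head top is within about 1 mm of where it should be when fully home.
- The handle matches a flat handle within about 2–3 mm. Pressing it met resistance at about the folded height.
- The bottle, stopper, short pin and the blue and red look-alikes were not touched.

**What disagreed:** My first estimate of the crank axis was about 3 mm off. That caused side forces of up to about 9 N in the first half turn, so I corrected it. While cranking after that, the grip on the sleeve reached about 23 N vertically for a short time, well under the limits.

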